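# Find the cupped lid on the stone slab

### The job

One of the two wooden lids has cupped. Try them on the stone slab to find the one that rocks, and prove it there: press its green-painted edge down until it tips and hold it a moment, then do the same with its plain edge. Lay the rocking lid flat in the black scrap tray and the sound lid squarely over the wooden seed box, grips upward, and leave the other things on the bench where they are.

Things in the scene. Friction and masses are not known exactly. Their poses are not given: they have to be found in the camera images.
- lid_a_grip (a point): Middle of the bar grip of one of two look-alike wooden lids (90 mm in x, 130 in y, 10 thick, about 0.35 kg). Grip: dark bar, 20 mm wide in x, 76 long in y, standing 34 mm above the lid's face, top 44 mm above the lid's underside; this point is 34 mm above the underside. x points to the long edge painted green, y along the grip, z up
- lid_a_green (a point): Green-painted edge of the same lid: point 45 mm from the lid's middle along +x, half-way along the long green edge, in the plane of the middle slat's underside
- lid_a_plain (a point): Plain edge of the same lid: point 45 mm from the lid's middle along -x, half-way along the long unpainted edge, in the plane of the middle slat's underside
- lid_b_grip (a point): Middle of the bar grip of one of two look-alike wooden lids (90 mm in x, 130 in y, 10 thick, about 0.35 kg). Grip: dark bar, 20 mm wide in x, 76 long in y, standing 34 mm above the lid's face, top 44 mm above the lid's underside; this point is 34 mm above the underside. x points to the long edge painted green, y along the grip, z up
- lid_b_green (a point): Green-painted edge of the same lid: point 45 mm from the lid's middle along +x, half-way along the long green edge, in the plane of the middle slat's underside
- lid_b_plain (a point): Plain edge of the same lid: point 45 mm from the lid's middle along -x, half-way along the long unpainted edge, in the plane of the middle slat's underside
- slab_top (a point): Centre of the top face of the fixed flat stone slab, dark grey slate on four rubber feet, 124 mm (x) by 164 mm (y), top 25 mm above the bench; z up
- slab: The same stone slab; origin on the bench under its centre
- seed_box_rim (a point): Centre of the open mouth, at rim height, of the fixed wooden seed box, 76 mm (x) by 112 mm (y) outside, 60 mm high, walls 6 mm, one divider; z up. A lid laid on it overhangs the rim by 7 mm (x) and 9 mm (y) each side
- scrap_tray_floor (a point): Centre of the inner floor (5 mm above the bench) of the fixed black open scrap tray, inside 122 mm (x) by 162 mm (y), outside 134 by 174, walls 45 mm high; z up
- lid_a: This lid itself, three slats; origin under its middle, axes as its grip. One lid is flat, the other cupped, and either may lie in either place. The cupped one rests level on its 34 mm wide middle slat; its outer slats rise to 3.9 mm off the surface at the long edges, so it tips about 0.14 rad when a long edge is pressed down (1 to 3 N at the edge). The flat one does not tip
- lid_b: This lid itself, three slats; origin under its middle, axes as its grip. One lid is flat, the other cupped, and either may lie in either place. The cupped one rests level on its 34 mm wide middle slat; its outer slats rise to 3.9 mm off the surface at the long edges, so it tips about 0.14 rad when a long edge is pressed down (1 to 3 N at the edge). The flat one does not tip
- pot_small: Bystander: terracotta flower pot standing upside down, 84 mm wide, 74 high, among the lids; origin under its centre
- pot_large: Bystander: larger terracotta flower pot upside down, 107 mm wide, 94 high, at the back left; origin under its centre
- brush: Bystander: purple scrubbing brush, 62x160x92 mm, front right; origin under its centre
- secateurs: Bystander: red-handled secateurs lying at the front left, 62x201x16 mm; origin under the centre

How it is judged:
By the outcome, as a careful person would: the job done as asked, in the order asked, and still so for the second after the job is handed in, with the robot touching nothing.
It also fails if it takes over 72 s, if anything falls off the work surface, if the arm or the gripper's body presses on something with over 40 N, if the wrist force passes 120 N, or if a joint passes its speed limit or range.

### The arm

A 6-joint arm with a two-finger parallel gripper is mounted at the origin on a cart in front of the work surface, level with it; the furniture and walls round the work are solid. World frame = base frame: x ahead of the robot, y to its left, z up, the work surface at z = 0. Lengths are in m, angles in rad, forces in N, time in s.
With the tool pointing down it reaches from about 0.3 to 0.825 m from the base axis. Payload 5.4 kg.
Tool frame: the origin (TCP) lies between the finger pads; the fingertips stand manip.finger_overhang ahead of it and the grasp point (between the pads) lies 2 mm behind it (manip.finger_overhang is the distance from the TCP to the fingertips, in m); z points along the fingers, y is the direction in which the jaws open and shut (so a half turn about z gives the same grasp; the last joint's range is limited). The gripper opens to 92 mm and grips with 3 to 60 N. Pads are 20 mm wide; open, the fingers measure 128 mm over their backs; the gripper's body (75 mm by 189 mm) begins 69 mm behind the grasp point.
Start: joints at [-1.391, 0.158, 1.597, -0, 1.386, -0.21], TCP at [0.218, -0.532, 0.232] pointing down, gripper open.
Joint ranges: [-2.91, 2.91], [-0.94, 2.29], [0.18, 2.7], [-1.29, 4.43], [0.17, 2.64], [-3, 3]. Speed limits (rad/s): [2.57, 2.57, 3.14, 3.14, 3.14, 3.14].

### API

Orientations are given as a unit quaternion [x, y, z, w].
In Python, from workcell import manip gives the robot as it stands.
- The arm moves only by the shell command python3 -m inch 'ROWS' [FORCE]. ROWS is JSON, a list that holds one entry, the list of rows, each a list of 5 numbers: the gripper command: -1 is fully open, 1 is shut, values between are in proportion, then the shift along the world's x, y, z in m, then the turn about the world's z in degrees. A call has 1 to 8 rows; each row is the pose to reach, as a shift and turn from the pose commanded when the call began; what a row does not reach only later rows make up. A row lasts 1/10 s, in which the tool goes at most 50 mm and 8.59 degrees, less where a joint would pass 70% of its speed; a pose out of reach is approached as far as the arm can. A call with a gripper value outside its range is refused whole. The fingers move at their own pace and stop on an object; FORCE is the grip in N (left out, the last holds). Time passes only in rows, so rows that repeat a pose let the fingers close. It gives the time, the measured TCP pose, the force and the opening at its end, in the units of the state.
- manip.state(): the state, without advancing time (a new reading comes with each control period).
- manip.read_camera(name): name is "scene" or "top"; returns a dict with "img" (384x512x3 uint8, blue, green, red), "fx", "fy", "cx", "cy" (pixels), "xyz" and "orientation" of the camera in the world. Camera axes: x right, y up, looking along -z (the intrinsics and any distortion apply to the point x, -y, -z); pixel columns grow to the right and rows downward; lengths in m; the calibration is good to about 2 mm. A picture is of the moment at which its call begins. There is no depth.
- manip.sign_off(): hands the job in, once; it reports no verdict.
The state is a dict: "time": time; "joint_pos": joint angles; "joint_vel": joint speeds; "joint_efforts": joint torques, N m; "tool_pos": TCP position; "orientation": TCP orientation; "ft_force": force on the tool from outside, world axes, zero at the start; "moment": the same for the moment, N m; "gripper_width": finger opening in m.
Only numpy, scipy, OpenCV 4.12 (cv2) and the standard library are available. Lean on these libraries where they do the work, as an engineer would, in place of code of your own. Each camera call takes 0.05 s, during which the arm holds its last target.

## Working session

There is one attempt and no reset: what is moved stays moved. The work goes in short steps, Python scripts to look and compute and a shell command to move; the robot and the scene stay as the last step left them, time stands still between calls to the robot, and variables do not carry over. Pictures are saved under pics/ and viewed, and the job is handed in when it is done.

```bash
ls; mkdir -p pics; python3 - <<'E'
from workcell import manip
import cv2
s=manip.state(); print(s); print(manip.finger_overhang)
for n in("scene","top"):
    c=manip.read_camera(n); cv2.imwrite(f"pics/{n}0.png",cv2.resize(c["img"],(800,600),interpolation=cv2.INTER_CUBIC))
    print({k:v for k,v in c.items() if k!="img"})
E
```

```text
pics
{'time': 0.0, 'joint_pos': array([-1.39110713e+00,  1.59067328e-01,  1.59821557e+00, -2.85069068e-05,
        1.38616211e+00, -2.10076746e-01]), 'joint_vel': array([-5.74920722e-04, -7.45796328e-05, -6.82113612e-04,  4.08146184e-04,
        8.67557233e-04, -1.25404524e-03]), 'joint_efforts': array([ 7.71376726e-04, -3.85582173e+01, -3.22104836e+01,  6.99694664e-02,
        3.78939870e-02, -1.46716825e-04]), 'tool_pos': array([ 0.21836205, -0.53129365,  0.23061695]), 'orientation': array([ 9.81069409e-01,  1.93654220e-01,  6.43786808e-08, -9.26279230e-04]), 'ft_force': array([0.72314612, 0.21500671, 0.24252744]), 'moment': array([-0.02858545, -0.00311161,  0.02329599]), 'gripper_width': 0.09161252735261842}
0.017
{'fx': 478.6506161191301, 'fy': 478.6506161191301, 'cx': 260.6981359810944, 'cy': 189.34758294001963, 'xyz': array([-0.35253701, -1.19896016,  0.8218892 ]), 'orientation': array([ 0.49904389, -0.16984243, -0.27666487,  0.80347078])}
{'fx': 440.04459880386366, 'fy': 440.04459880386366, 'cx': 247.74427765380887, 'cy': 199.7882095318314, 'xyz': array([0.39058867, 0.02026111, 1.55231638]), 'orientation': array([ 0.0440954 , -0.05247518, -0.70161114,  0.70925578])}
```

View pics/scene0.png

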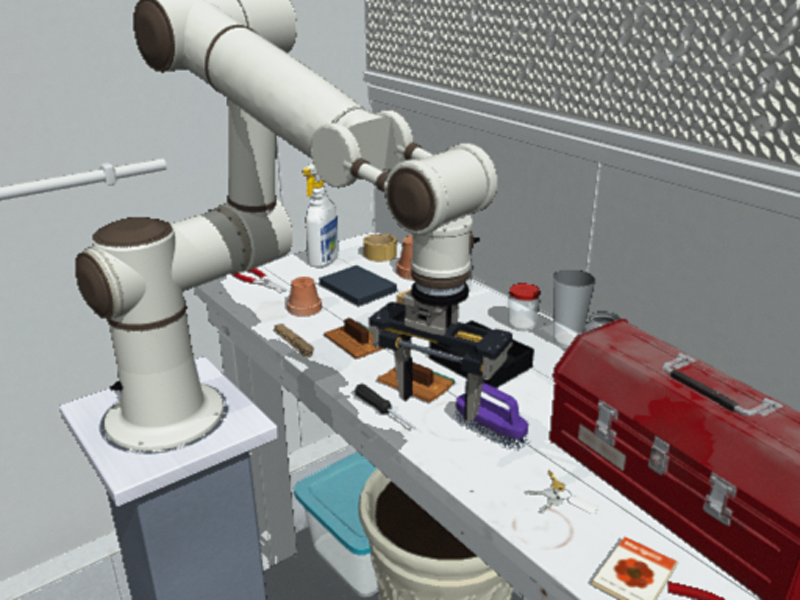

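View pics/top0.png

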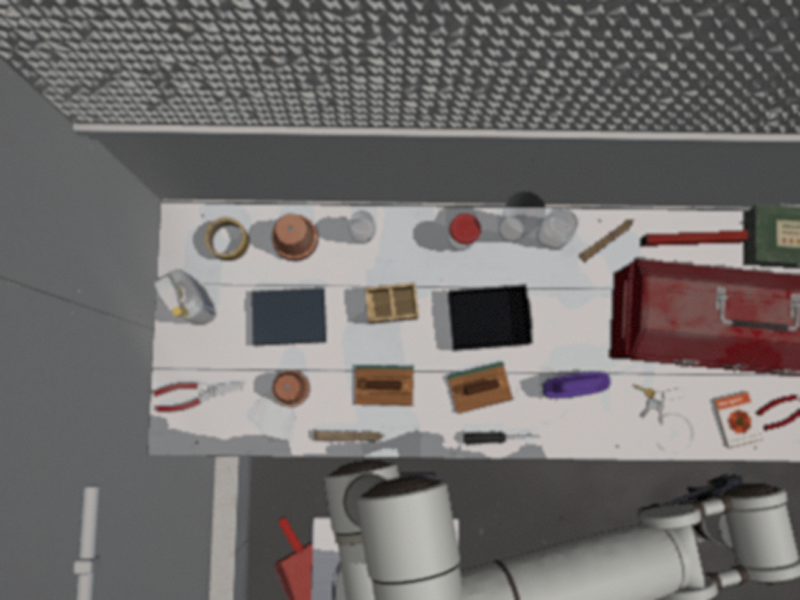

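Both lids, the slab, box and tray are visible from above: slab about (288,315), box (391,303), tray (490,317), lids (383,385) and (480,387). I'll enlarge these.

```bash
cat > h.py <<'E'
from workcell import manip
import cv2,numpy as np
from scipy.spatial.transform import Rotation as R
def crop(n,x0,y0,x1,y1,f,out):
    c=manip.read_camera(n);im=c["img"][y0:y1,x0:x1]
    im=cv2.resize(im,None,fx=f,fy=f,interpolation=cv2.INTER_CUBIC)
    for x in range((x0+9)//10*10,x1,10):
        cv2.line(im,(int((x-x0)*f),0),(int((x-x0)*f),5 if x%50 else 14),(0,0,255),1)
        if x%20==0: cv2.putText(im,str(x),(int((x-x0)*f)+2,14),0,.35,(0,0,255),1)
    for y in range((y0+9)//10*10,y1,10):
        cv2.line(im,(0,int((y-y0)*f)),(5,int((y-y0)*f)),(0,0,255),1)
        if y%20==0: cv2.putText(im,str(y),(6,int((y-y0)*f)+4),0,.35,(0,0,255),1)
    cv2.imwrite(out,im)
def ray(c,u,v):
    d=np.array([(u-c["cx"])/c["fx"],-(v-c["cy"])/c["fy"],-1.])
    return np.array(c["xyz"]),R.from_quat(c["orientation"]).apply(d)
def atz(c,u,v,z):
    p,d=ray(c,u,v);return p+d*(z-p[2])/d[2]
def proj(c,P):
    q=R.from_quat(c["orientation"]).inv().apply(np.asarray(P)-c["xyz"])
    return c["cx"]+c["fx"]*q[0]/-q[2],c["cy"]-c["fy"]*q[1]/-q[2]
def tri(c1,a,c2,b):
    p,d=ray(c1,*a);q,e=ray(c2,*b);d/=np.linalg.norm(d);e/=np.linalg.norm(e)
    t=np.linalg.lstsq(np.stack([d,-e],1),q-p,rcond=None)[0]
    A=p+d*t[0];B=q+e*t[1];return (A+B)/2,np.linalg.norm(A-B)
E
python3 - <<'E'
from h import *
crop("top",150,175,350,275,4,"pics/t1.png")
crop("scene",150,150,360,290,3.8,"pics/s1.png")
E
```

```text
(no output)
```

View pics/t1.png

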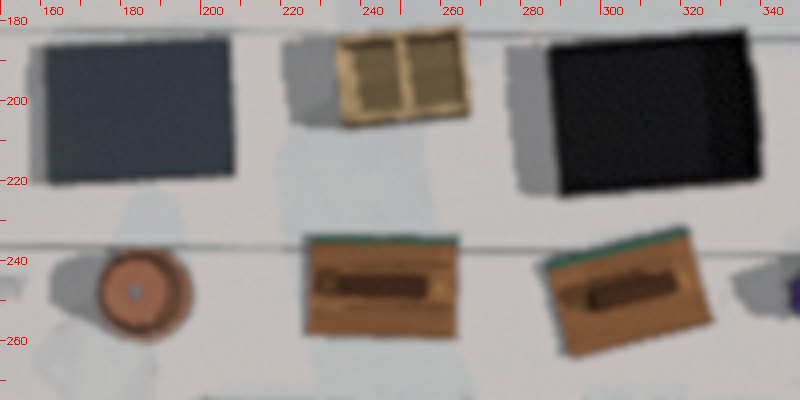

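View pics/s1.png

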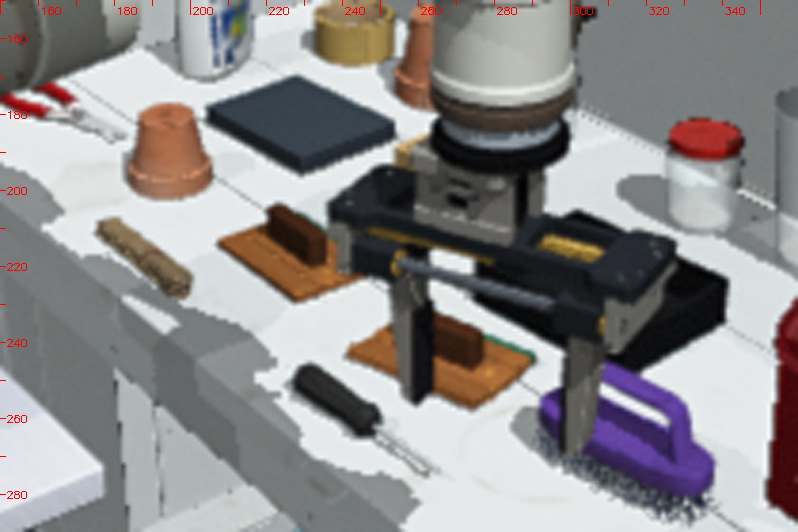

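```bash
cat > fit.py <<'E'
from h import *
from scipy.optimize import least_squares
c=manip.read_camera("top");s=manip.read_camera("scene")
def n(p,x0,y0,f): return ((p[0]+.5)/f-.5+x0,(p[1]+.5)/f-.5+y0)
T=lambda *p:[n(q,150,175,4) for q in p]
S=lambda *p:[n(q,150,150,3.8) for q in p]
# corners order TL,TR,BR,BL = (+x+y),(+x-y),(-x-y),(-x+y)
objs=dict(slab=(T((47,46),(230,39),(234,175),(49,184)),.124,.164,.025),
box=(T((335,38),(463,28),(469,113),(342,126)),.076,.112,.060),
tray=(T((549,46),(745,30),(762,180),(562,196)),.134,.174,.045),
lid1=(T((308,236),(457,236),(456,338),(305,334)),.09,.13,.010),
lid2=(T((549,265),(685,229),(712,321),(573,356)),.09,.13,.010))
for k,(px,a,b,z) in objs.items():
    px=np.array(px);loc=np.array([[a,b],[a,-b],[-a,-b],[-a,b]])/2
    def pts(p): 
        C,Sn=np.cos(p[2]),np.sin(p[2]);w=loc@np.array([[C,Sn],[-Sn,C]])+p[:2];return np.c_[w,np.full(4,z)]
    f=lambda p:(np.array([proj(c,q) for q in pts(p)])-px).ravel()
    p0=atz(c,*px.mean(0),z);r=least_squares(f,[p0[0],p0[1],0])
    print(k,r.x.round(4),np.degrees(r.x[2]).round(2),"res px",r.fun.round(2),[tuple(np.round(proj(s,q),1)) for q in pts(r.x)])
E
python3 fit.py; python3 - <<'E'
from fit import *
print("slab tri")
for a,b in zip(objs['slab'][0],S((298,76),(396,130),(303,158),(208,113))): print(tri(c,a,s,b))
E
```

```text
slab [0.5894 0.2236 0.0539] 3.09 res px [-0.56 -0.37  0.44 -0.54  0.56  0.56 -0.45  0.32] [(np.float64(228.0), np.float64(168.2)), (np.float64(253.7), np.float64(181.1)), (np.float64(228.4), np.float64(190.5)), (np.float64(203.1), np.float64(176.6))]
box [ 0.6173 -0.0046  0.0967] 5.54 res px [-0.36 -0.    0.05 -0.21  0.59  0.34 -0.29 -0.14] [(np.float64(267.0), np.float64(181.1)), (np.float64(288.9), np.float64(190.9)), (np.float64(273.8), np.float64(197.7)), (np.float64(251.9), np.float64(187.4))]
tray [ 0.5903 -0.2235  0.0912] 5.22 res px [-0.4  -0.45  0.24 -0.33  0.19  0.36 -0.03  0.4 ] [(np.float64(300.4), np.float64(203.2)), (np.float64(340.4), np.float64(221.7)), (np.float64(312.7), np.float64(237.0)), (np.float64(272.7), np.float64(216.4))]
lid1 [ 0.4398  0.0109 -0.005 ] -0.28 res px [ 0.02 -0.76 -0.11 -0.18 -0.12  0.25  0.21  0.68] [(np.float64(227.6), np.float64(203.9)), (np.float64(249.0), np.float64(218.1)), (np.float64(227.1), np.float64(226.4)), (np.float64(206.3), np.float64(211.3))]
lid2 [ 0.4362 -0.2059  0.262 ] 15.01 res px [-1.1  -1.01  0.6  -1.25  0.85  0.77 -0.35 
[... 1069 characters left out ...]
t64(249.0), np.float64(218.1)), (np.float64(227.1), np.float64(226.4)), (np.float64(206.3), np.float64(211.3))]
lid2 [ 0.4362 -0.2059  0.262 ] 15.01 res px [-1.1  -1.01  0.6  -1.25  0.85  0.77 -0.35  1.43] [(np.float64(257.8), np.float64(229.4)), (np.float64(290.9), np.float64(242.3)), (np.float64(274.1), np.float64(255.4)), (np.float64(240.4), np.float64(241.3))]
slab tri
(array([0.64649819, 0.30797953, 0.0191101 ]), np.float64(0.00023251532696448403))
(array([0.65674806, 0.14721203, 0.01174918]), np.float64(0.0016023431202488172))
(array([0.53558157, 0.13998374, 0.01998728]), np.float64(0.0029525662189479043))
(array([0.52653938, 0.30237351, 0.01173329]), np.float64(0.0026792105082755605))
```

```bash
python3 - <<'E'
from h import *
crop("top",220,225,275,265,14,"pics/t2.png")
crop("top",280,225,335,270,13,"pics/t3.png")
crop("scene",200,195,260,235,13,"pics/s2.png")
crop("scene",235,225,295,262,13,"pics/s3.png")
E
```

```text
(no output)
```

View pics/t2.png

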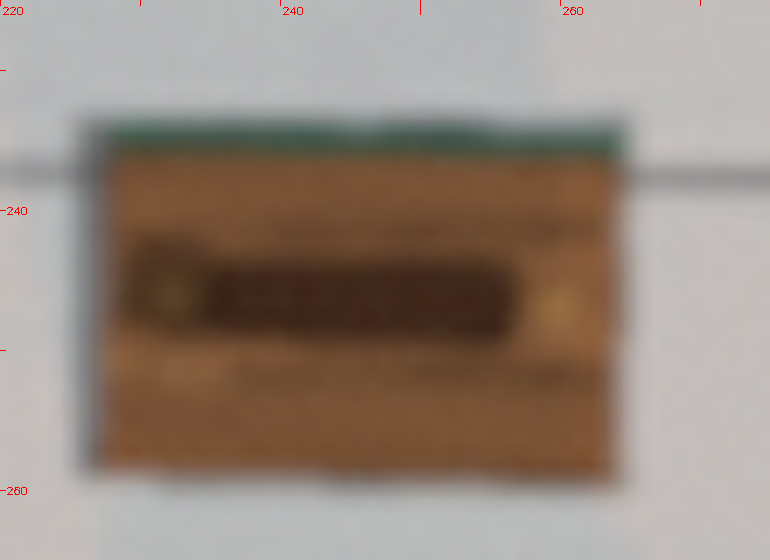

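View pics/t3.png

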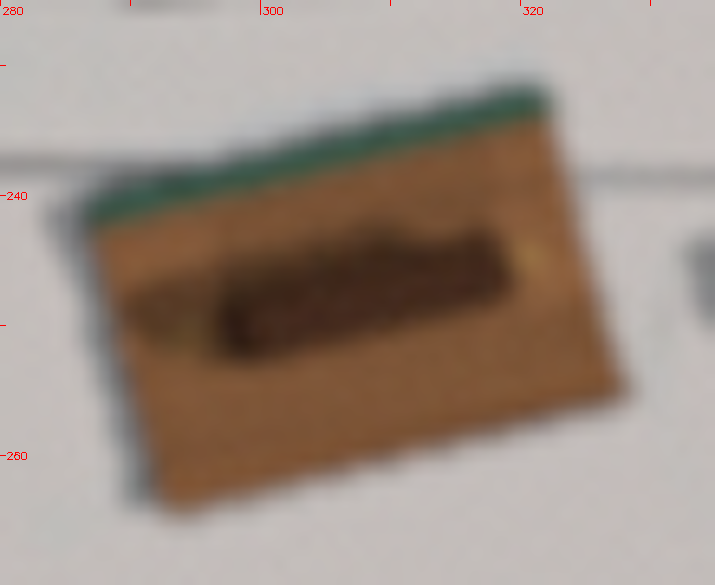

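View pics/s2.png

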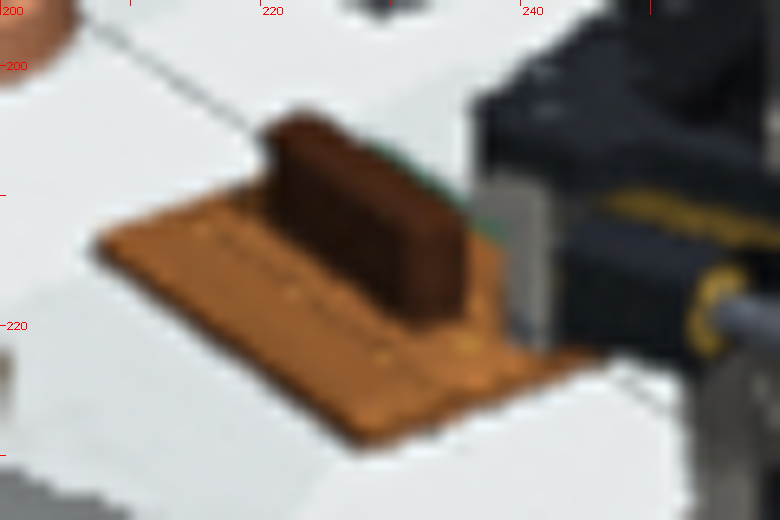

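View pics/s3.png

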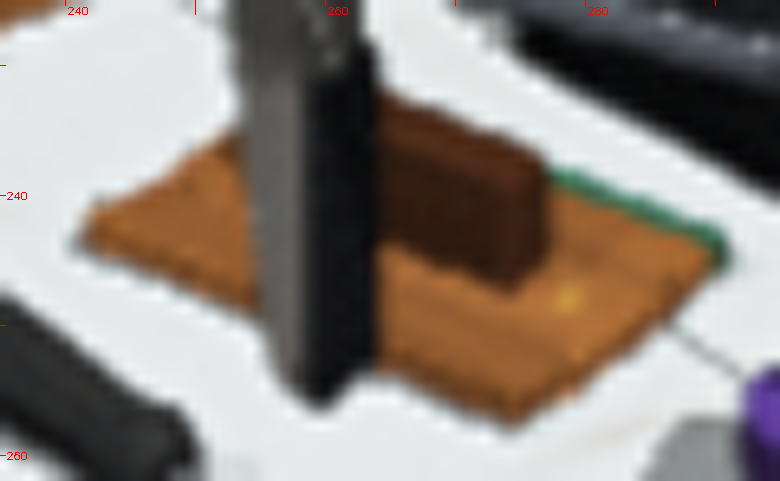

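```bash
cat > fit2.py <<'E'
from h import *
from scipy.optimize import least_squares
c=manip.read_camera("top");s=manip.read_camera("scene")
n=lambda p,x0,y0,f:((p[0]+.5)/f-.5+x0,(p[1]+.5)/f-.5+y0)
# (cam, pixel, local pt)
L1=[(c,n(p,220,225,14),l) for p,l in [((105,123),(.045,.065,.01)),((622,125),(.045,-.065,.01)),((614,480),(-.045,-.065,.01)),((103,470),(-.045,.065,.01)),
 ((212,264),(.01,.038,.044)),((515,264),(.01,-.038,.044)),((512,340),(-.01,-.038,.044)),((215,335),(-.01,.038,.044))]]
L1+=[(s,n(p,200,195,13),l) for p,l in [((97,240),(-.045,.065,.01)),((365,432),(-.045,-.065,.01)),((605,355),(.045,-.065,.01)),((268,132),(-.01,.038,.044)),((412,222),(-.01,-.038,.044)),((465,210),(.01,-.038,.044)),((300,108),(.01,.038,.044))]]
L2=[(c,n(p,280,225,13),l) for p,l in [((90,222),(.045,.065,.01)),((548,88),(.045,-.065,.01)),((625,395),(-.045,-.065,.01)),((165,512),(-.045,.065,.01)),
 ((222,290),(.01,.038,.044)),((500,238),(.01,-.038,.044)),((512,292),(-.01,-.038,.044)),((235,358),(-.01,.038,.044))]]
L2+=[(s,n(p,235,225,13),l) for p,l in [((85,232),(-.045,.065,.01)),((510,418),(-.045,-.065,.01)),((728,245),(.045,-.065,.01)),((550,160),(.01,-.038,.044)),((508,178),(-.01,-.038,.044))]]
def run(L):
  for only in (None,c,s):
    M=[q for q in L if only is None or q[0] is only]
    def f(p):
        C,S=np.cos(p[2]),np.sin(p[2]);z=p[3] if only is None else 0
        return np.concatenate([np.subtract(proj(k,(p[0]+C*l[0]-S*l[1],p[1]+S*l[0]+C*l[1],l[2]+z)),u) for k,u,l in M])
    r=least_squares(f,[.44,0,0,0]);print(r.x.round(4),np.degrees(r.x[2]).round(1));print(r.fun.round(1))
if __name__=="__main__": run(L1);run(L2)
E
python3 fit2.py
```

```text
[ 0.4394  0.01   -0.0132 -0.0064] -0.8
[ 0.  -0.4  0.1  0.4  0.2  0.8 -0.6  0.7 -0.4 -0.7  0.1 -0.1  0.2  0.3
 -0.7  0.1 -0.5 -0.  -0.6  0.5  3.  -1.9 -1.5 -0.2 -0.3  1.3  0.5  0.5
  0.9 -0. ]
[ 0.4397  0.0096 -0.0011  0.    ] -0.1
[-0.1 -0.4  0.1 -0.1  0.5  0.5 -0.4  0.8 -0.3 -0.7  0.3 -0.4  0.5  0.
 -0.6  0.1]
[ 0.433   0.0011 -0.0373  0.    ] -2.1
[-0.6 -0.3 -1.3  0.5  2.8 -1.7 -1.5 -0.5 -0.7  1.3  0.3  0.5  1.  -0.2]
[ 0.4366 -0.2051  0.254  -0.0048] 14.6
[-1.  -2.  -0.5 -0.6  0.3  0.8 -0.2  0.9  0.   0.4  0.  -1.   0.6  0.5
  0.5  0.9 -0.7 -0.1  0.  -0.1  0.3  0.2  0.5 -0.6 -0.1  0.8]
[ 0.4365 -0.2045  0.2546  0.    ] 14.6
[-1.  -2.  -0.5 -0.6  0.4  0.8 -0.2  0.9  0.   0.4  0.1 -1.   0.7  0.5
  0.5  0.9]
[ 0.4323 -0.2105  0.2502  0.    ] 14.3
[-0.8 -0.2 -0.  -0.1  0.4  0.1  0.6 -0.7 -0.1  0.7]
```

```bash
python3 -m inch '[[[-0.2,0.2215,0.542,0,67.7],[-0.2,0.2215,0.542,0,67.7],[-0.2,0.2215,0.542,0,67.7],[-0.2,0.2215,0.542,0,67.7],[-0.2,0.2215,0.542,0,67.7],[-0.2,0.2215,0.542,0,67.7],[-0.2,0.2215,0.542,-0.02,67.7],[-0.2,0.2215,0.542,-0.04,67.7]]]' 25
```

```text
time: 1.5
tool_pos: [0.3703, -0.1607, 0.2212]
orientation: [0.705, 0.709, 0.0, 0.001]
ft_force: [-0.2, -0.1, -0.0]
gripper_width: 0.0548
```

```bash
python3 -m inch '[[[-0.2,0.069,0.171,0,0],[-0.2,0.069,0.171,0,0],[-0.2,0.069,0.171,0,0],[-0.2,0.069,0.171,-0.03,0],[-0.2,0.069,0.171,-0.06,0],[-0.2,0.069,0.171,-0.09,0],[-0.2,0.069,0.171,-0.09,0]]]' 25; python3 - <<'E'
from h import *
crop("scene",180,170,280,240,8,"pics/s4.png")
crop("top",190,175,350,275,5,"pics/t4.png")
E
```

```text
time: 2.2
tool_pos: [0.4353, 0.0099, 0.1268]
orientation: [0.707, 0.708, -0.002, -0.004]
ft_force: [-0.1, 0.4, -0.2]
gripper_width: 0.055
```

View pics/s4.png

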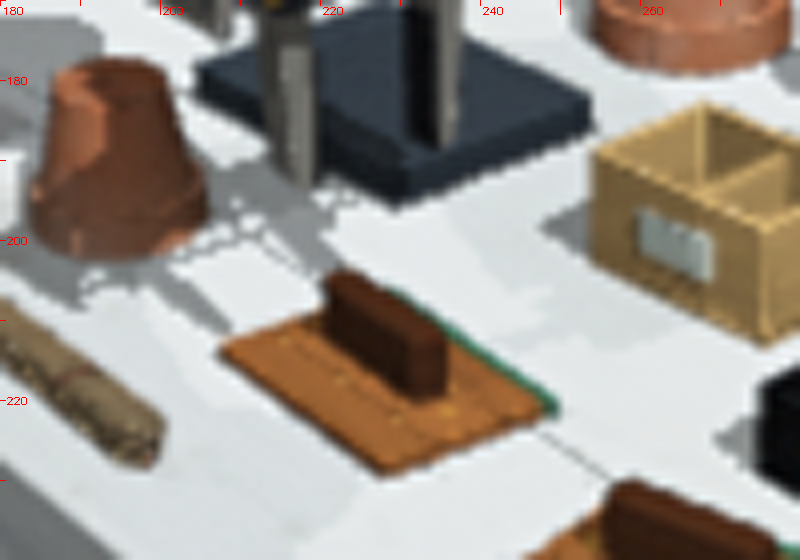

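View pics/t4.png

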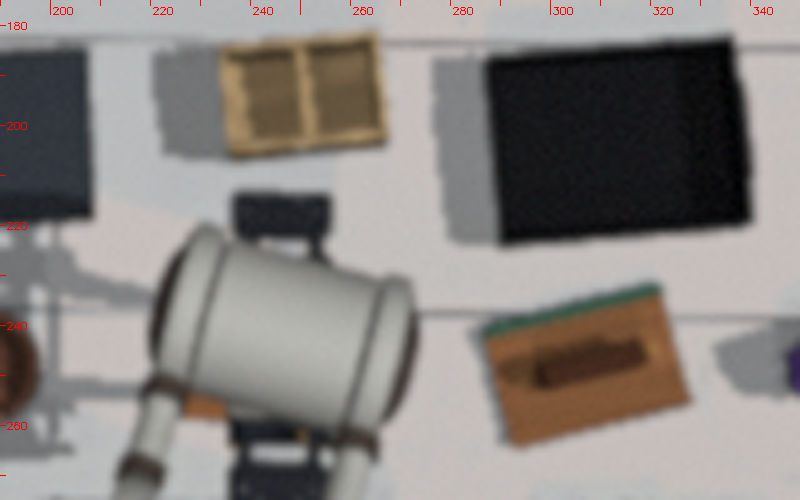

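```bash
python3 - <<'E'
from h import *
s=manip.read_camera("scene");t=manip.state();p=t["tool_pos"];print(p,t["gripper_width"])
for sx in(-1,1):
  for sy in (-.01,.01):
    for sz in(.0275,.0455):
      u=proj(s,[p[0]+sx*sz,p[1]+sy,p[2]-.017]);print(sx,sy,sz,[round((u[0]-180+.5)*8-.5),round((u[1]-170+.5)*8-.5)])
E
```

```text
[0.43944288 0.00833643 0.13195738] 0.05526740903153513
-1 -0.01 0.0275 [335, 171]
-1 -0.01 0.0455 [299, 184]
-1 0.01 0.0275 [308, 155]
-1 0.01 0.0455 [272, 166]
1 -0.01 0.0275 [444, 135]
1 -0.01 0.0455 [479, 124]
1 0.01 0.0275 [417, 119]
1 0.01 0.0455 [452, 108]
```

```bash
python3 -m inch '[[[-0.2,0,0.001,-0.05,0],[-0.2,0,0.001,-0.09,0],[-0.2,0,0.001,-0.098,0],[-0.2,0,0.001,-0.098,0]]]' 25; python3 - <<'E'
from h import *
print(manip.state()["tool_pos"],manip.state()["ft_force"])
crop("scene",190,190,270,240,10,"pics/s5.png")
E
```

```text
time: 2.75
tool_pos: [0.4388, 0.0095, 0.0331]
orientation: [0.707, 0.707, -0.0, -0.0]
ft_force: [0.5, 1.2, 0.2]
gripper_width: 0.055
[0.43881551 0.00945409 0.03306321] [0.45445372 1.18257037 0.2120185 ]
```

View pics/s5.png

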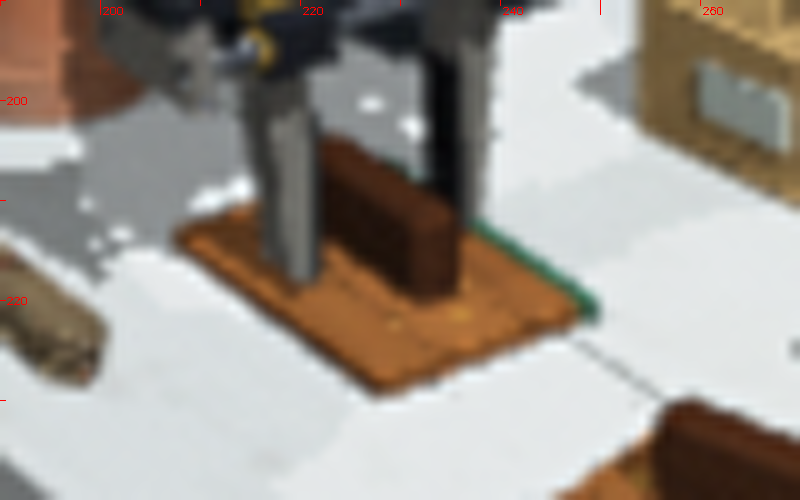

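```bash
python3 -m inch '[[[1,0,0,0,0],[1,0,0,0,0],[1,0,0,0,0],[1,0,0,0,0],[1,0,0,0,0]]]' 25
```

```text
time: 3.3
tool_pos: [0.439, 0.0097, 0.0329]
orientation: [0.707, 0.707, 0.0, 0.0]
ft_force: [0.5, -0.6, 2.7]
gripper_width: 0.0196
```

```bash
python3 -m inch '[[[1,0,0,0.05,0],[1,0,0,0.1,0],[1,0.03,0.04,0.12,0],[1,0.07,0.09,0.12,0],[1,0.1,0.13,0.12,3],[1,0.13,0.17,0.12,3],[1,0.15,0.2,0.12,3],[1,0.15,0.213,0.11,3]]]'; python3 - <<'E'
from h import *
print(manip.state()["tool_pos"],manip.state()["ft_force"],manip.state()["gripper_width"])
crop("scene",185,140,285,205,8,"pics/s6.png")
crop("top",150,175,250,245,8,"pics/t6.png")
E
```

```text
time: 4.1
tool_pos: [0.5909, 0.2263, 0.1424]
orientation: [0.687, 0.726, 0.002, 0.0]
ft_force: [0.5, -1.1, -3.4]
gripper_width: 0.0198
[0.59091561 0.22627061 0.14244344] [ 0.52256911 -1.13388943 -3.40822828] 0.019775731608366317
```

View pics/s6.png

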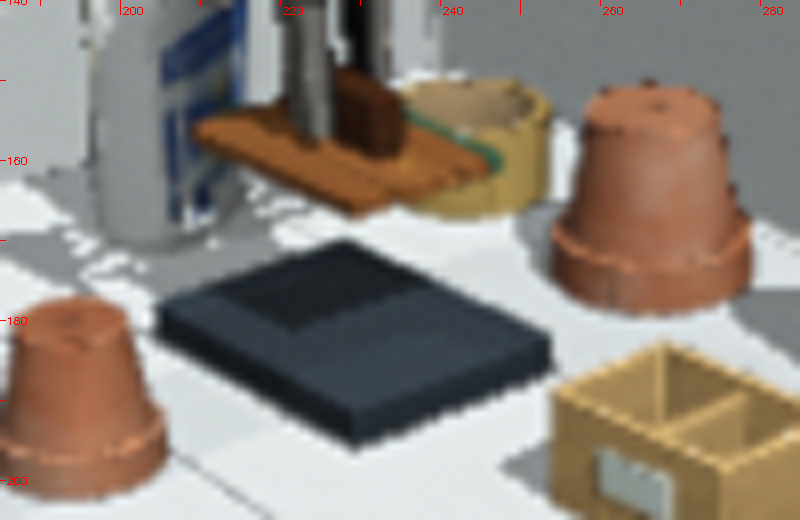

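View pics/t6.png

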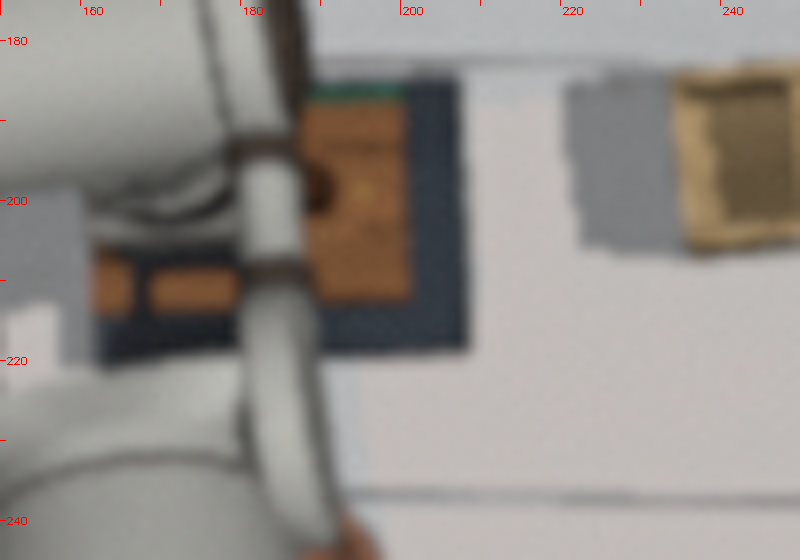

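```bash
python3 - <<'E'
from h import *
c=manip.read_camera("top");s=manip.read_camera("scene");t=manip.state();p=t["tool_pos"];print(p)
n=lambda q,x0,y0,f:((q[0]+.5)/f-.5+x0,(q[1]+.5)/f-.5+y0)
Rz=R.from_euler("z",-3.2,degrees=True)
for q in [(402,85),(411,300),(93,312)]:
    w=atz(c,*n(q,150,175,8),p[2]-.022);print("top",Rz.apply(w-p).round(4))
for q in [(193,125),(357,208),(497,165)]:
    w=atz(s,*n(q,185,140,8),p[2]-.022);print("scene",Rz.apply(w-p).round(4))
for q in [(158,305),(345,240),(550,335),(357,410)]:
    print("slab scene",atz(s,*n(q,185,140,8),.025).round(4))
E
```

```text
[0.58695211 0.2220744  0.14082196]
top [ 0.0443 -0.0618 -0.022 ]
top [-0.045  -0.0627 -0.022 ]
top [-0.0442  0.067  -0.022 ]
scene [-0.0425  0.0611 -0.022 ]
scene [-0.0446 -0.071  -0.022 ]
scene [ 0.0359 -0.0746 -0.022 ]
slab scene [0.5214 0.2905 0.025 ]
slab scene [0.6383 0.2985 0.025 ]
slab scene [0.6523 0.1433 0.025 ]
slab scene [0.5327 0.1341 0.025 ]
```

```bash
python3 -m inch '[[[1,0.001,0.001,-0.04,0],[1,0.001,0.001,-0.07,0],[1,0.001,0.001,-0.08,0],[1,0.001,0.001,-0.084,0],[1,0.001,0.001,-0.084,0]]]'
```

```text
time: 4.8
tool_pos: [0.5901, 0.2231, 0.0595]
orientation: [0.688, 0.725, 0.001, 0.0]
ft_force: [-0.1, -0.1, -3.0]
gripper_width: 0.0199
```

```bash
python3 -m inch '[[[1,0,0,-0.001,0],[1,0,0,-0.002,0],[1,0,0,-0.002,0],[0.3,0,0,-0.002,0],[0.3,0,0,-0.002,0],[0.3,0,0,-0.002,0]]]'
```

```text
time: 5.4
tool_pos: [0.5898, 0.2239, 0.0568]
orientation: [0.688, 0.726, 0.0, 0.0]
ft_force: [0.2, -0.7, -0.8]
gripper_width: 0.0319
```

```bash
python3 -m inch '[[[0.3,0,0,0.03,0],[0.3,0,0,0.06,0],[1,0.038,0.002,0.06,9],[1,0.038,0.002,0.06,18],[1,0.038,0.002,0.06,27],[1,0.038,0.002,0.06,36],[1,0.038,0.002,0.06,45],[1,0.038,0.002,0.06,54]]]' && python3 -m inch '[[[1,0,0,0,9],[1,0,0,0,18],[1,0,0,0,27],[1,0,0,0,36],[1,0,0,0,45],[1,0,0,-0.01,45]]]'; python3 - <<'E'
from h import *
t=manip.state()
print(t["tool_pos"],t["orientation"],t["ft_force"],t["joint_pos"])
crop("scene",185,140,285,205,8,"pics/s7.png")
crop("top",150,175,250,245,8,"pics/t7.png")
E
```

```text
time: 6.2
tool_pos: [0.6275, 0.2258, 0.1164]
orientation: [0.301, 0.954, 0.0, -0.0]
ft_force: [0.4, 0.7, 0.5]
gripper_width: 0.0004
time: 6.8
tool_pos: [0.6287, 0.226, 0.108]
orientation: [-0.086, 0.996, 0.0, 0.002]
ft_force: [-0.3, 0.7, 0.1]
gripper_width: 0.0004
[0.6287459  0.22604023 0.10803526] [-8.56839876e-02  9.96320977e-01  1.50222689e-04  1.65633876e-03] [-0.34895625  0.67296645  0.14273435] [ 1.64673702e-01  5.00913635e-01  1.42069489e+00  4.10080895e-05
  1.21665807e+00 -1.57771538e+00]
```

View pics/s7.png

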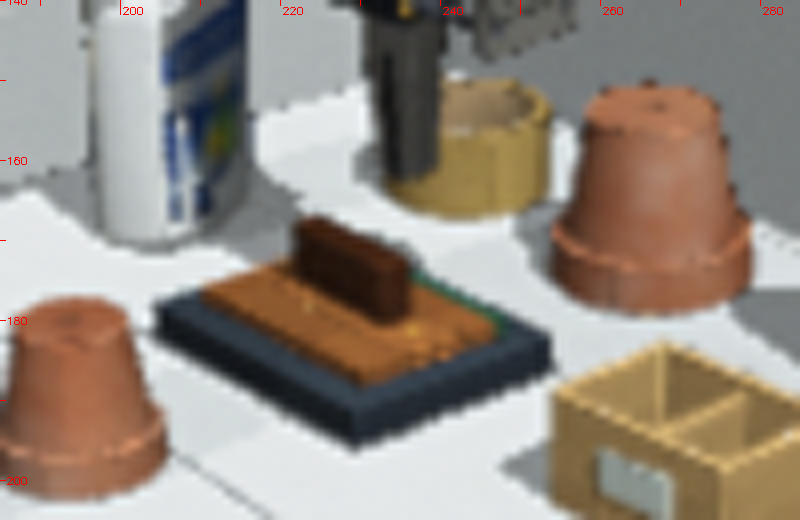

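View pics/t7.png

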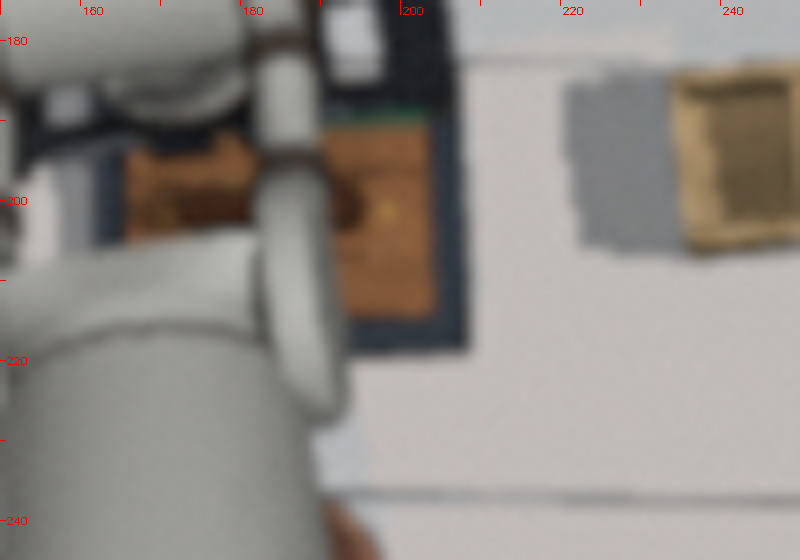

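```bash
python3 -m inch '[[[1,0,0,-0.02,-6.5],[1,0,0,-0.04,-6.5],[1,0,0,-0.044,-6.5],[1,0,0,-0.046,-6.5],[1,0,0,-0.046,-6.5]]]' && python3 -m inch '[[[1,0,0,-0.001,0],[1,0,0,-0.002,0],[1,0,0,-0.003,0],[1,0,0,-0.003,0]]]'
```

```text
time: 7.4
tool_pos: [0.628, 0.2259, 0.0613]
orientation: [-0.027, 1.0, 0.0, 0.001]
ft_force: [-0.3, 0.2, 0.8]
gripper_width: 0.0006
time: 7.8
tool_pos: [0.6275, 0.2257, 0.0575]
orientation: [-0.027, 1.0, -0.0, 0.0]
ft_force: [-0.5, -0.2, -0.4]
gripper_width: 0.0005
```

```bash
python3 -m inch '[[[1,0,0,-0.001,0],[1,0,0,-0.002,0],[1,0,0,-0.002,0]]]' && python3 -m inch '[[[1,0,0,-0.001,0],[1,0,0,-0.001,0]]]'&& python3 -m inch '[[[1,0,0,-0.001,0],[1,0,0,-0.001,0]]]'
```

```text
time: 8.1
tool_pos: [0.6273, 0.2257, 0.0552]
orientation: [-0.027, 1.0, -0.0, -0.0]
ft_force: [-0.1, 0.0, 0.2]
gripper_width: 0.0007
time: 8.3
tool_pos: [0.6274, 0.2257, 0.0543]
orientation: [-0.027, 1.0, -0.0, -0.0]
ft_force: [0.1, 0.9, -0.3]
gripper_width: -0.0002
time: 8.5
tool_pos: [0.6274, 0.2258, 0.0533]
orientation: [-0.027, 1.0, -0.0, -0.0]
ft_force: [-0.2, 0.8, 0.4]
gripper_width: 0.0004
```

```bash
for i in 1 2 3; do python3 -m inch '[[[1,0,0,-0.001,0],[1,0,0,-0.001,0]]]'; done
```

```text
time: 8.7
tool_pos: [0.6276, 0.2258, 0.0525]
orientation: [-0.027, 1.0, 0.0, 0.0]
ft_force: [-0.4, -0.3, 0.4]
gripper_width: 0.0003
time: 8.9
tool_pos: [0.6277, 0.2258, 0.0524]
orientation: [-0.027, 1.0, -0.0, 0.0]
ft_force: [-2.7, -0.8, 5.0]
gripper_width: 0.0008
time: 9.1
tool_pos: [0.6277, 0.2258, 0.0524]
orientation: [-0.027, 1.0, -0.0, -0.0]
ft_force: [-5.2, -1.7, 10.5]
gripper_width: 0.0007
```

```bash
python3 - <<'E'
from h import *
t=manip.state()
crop("scene",195,145,265,200,11,"pics/s8.png")
E
```

```text
(no output)
```

View pics/s8.png

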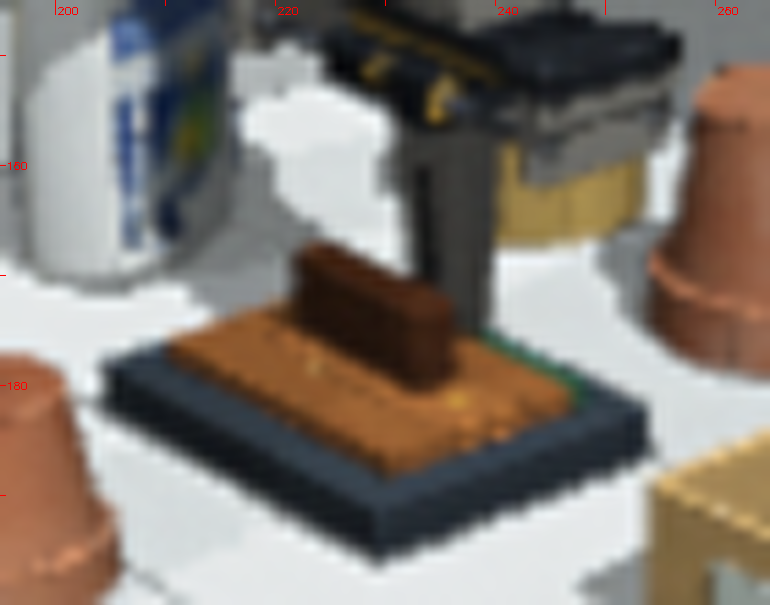

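```bash
python3 -m inch '[[[1,0,0,0.02,0],[1,0,0,0.065,0],[0,-0.038,-0.002,0.065,-9],[0,-0.038,-0.002,0.065,-18],[0,-0.038,-0.002,0.065,-27],[0,-0.038,-0.002,0.065,-36],[0,-0.038,-0.002,0.065,-45],[0,-0.038,-0.002,0.065,-54]]]' && python3 -m inch '[[[0,0,0,0,-9],[0,0,0,0,-18],[0,0,0,0,-27],[0,0,0,0,-36],[0,0,0,0,-36],[0,0,0,0,-36]]]'; python3 - <<'E'
from h import *
t=manip.state()
print(t["tool_pos"],t["orientation"],t["ft_force"],t["gripper_width"])
crop("scene",195,145,265,200,11,"pics/s9.png")
crop("top",150,175,250,245,8,"pics/t9.png")
E
```

```text
time: 9.95
tool_pos: [0.5894, 0.2238, 0.1154]
orientation: [0.413, 0.911, -0.0, -0.0]
ft_force: [0.0, 0.4, 0.2]
gripper_width: 0.0451
time: 10.55
tool_pos: [0.5895, 0.2237, 0.1154]
orientation: [0.671, 0.741, -0.0, -0.0]
ft_force: [1.0, -0.3, 0.5]
gripper_width: 0.0462
[0.58946585 0.22372789 0.11538159] [ 6.71254973e-01  7.41226520e-01 -6.84517294e-05 -4.61036102e-05] [ 1.01737286 -0.26859179  0.46057319] 0.04621639356825469
```

View pics/s9.png

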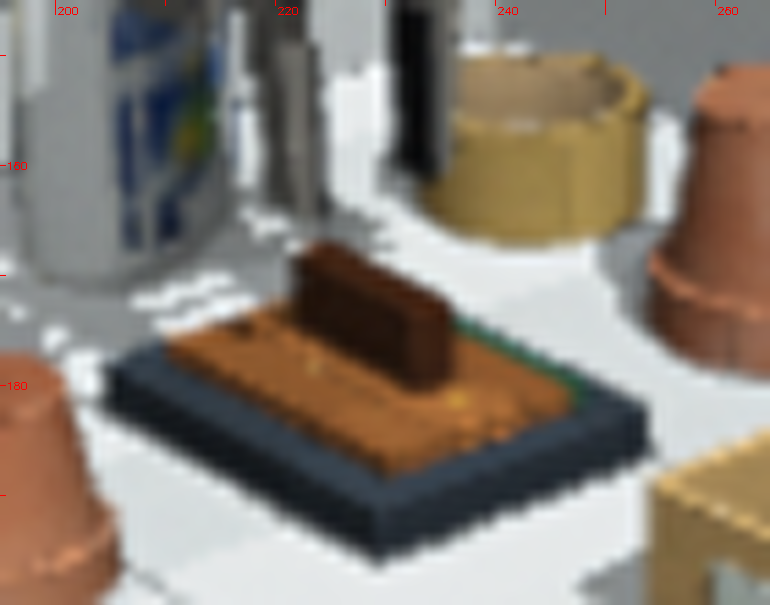

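View pics/t9.png

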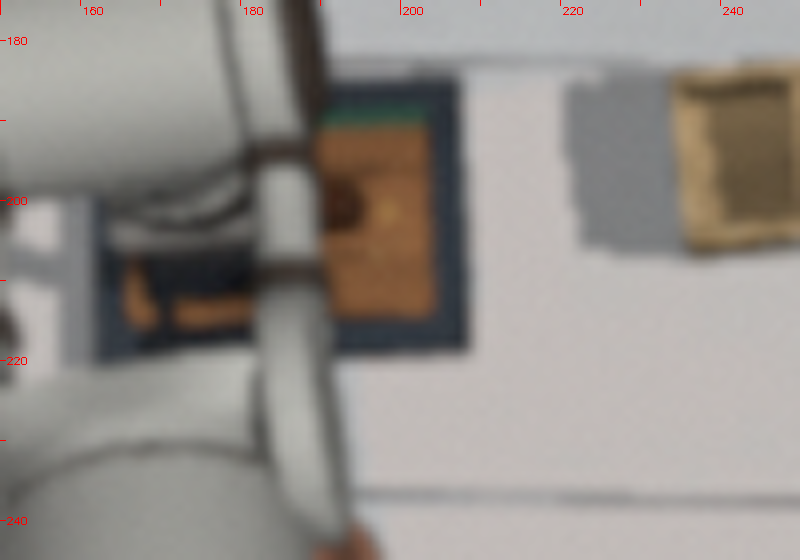

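```bash
python3 - <<'E'
from h import *
c=manip.read_camera("top")
n=lambda q,x0,y0,f:((q[0]+.5)/f-.5+x0,(q[1]+.5)/f-.5+y0)
P=[atz(c,*n(q,150,175,8),.035) for q in [(428,108),(437,318),(128,328)]]
for w in P: print(w.round(4))
print("center",((P[0]+P[2])/2).round(4), "yaw",np.degrees(np.arctan2(*(P[0]-P[1])[[1,0]])), np.degrees(np.arctan2(-(P[2]-P[1])[0],(P[2]-P[1])[1])))
crop("top",225,175,275,212,15,"pics/t10.png")
crop("scene",240,170,295,212,14,"pics/s10.png")
E
```

```text
[0.6388 0.1596 0.035 ]
[0.5469 0.1535 0.035 ]
[0.541  0.2867 0.035 ]
center [0.5899 0.2232 0.035 ] yaw 3.7808632900795076 2.511977426506501
```

View pics/t10.png

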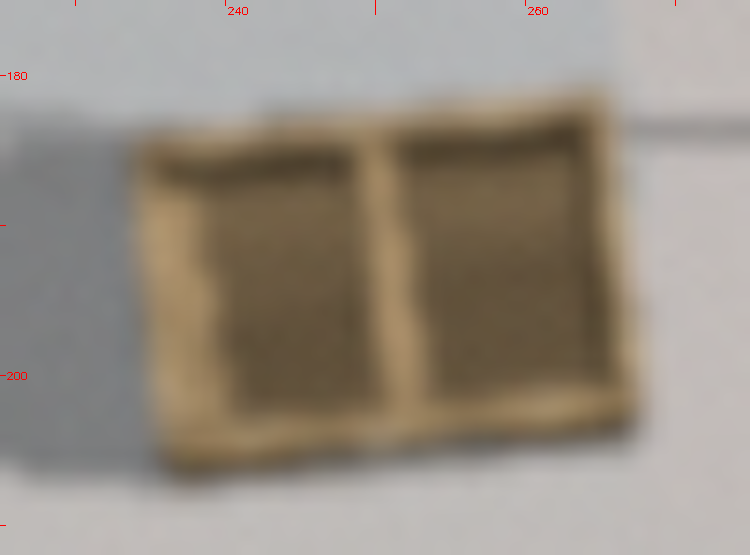

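View pics/s10.png

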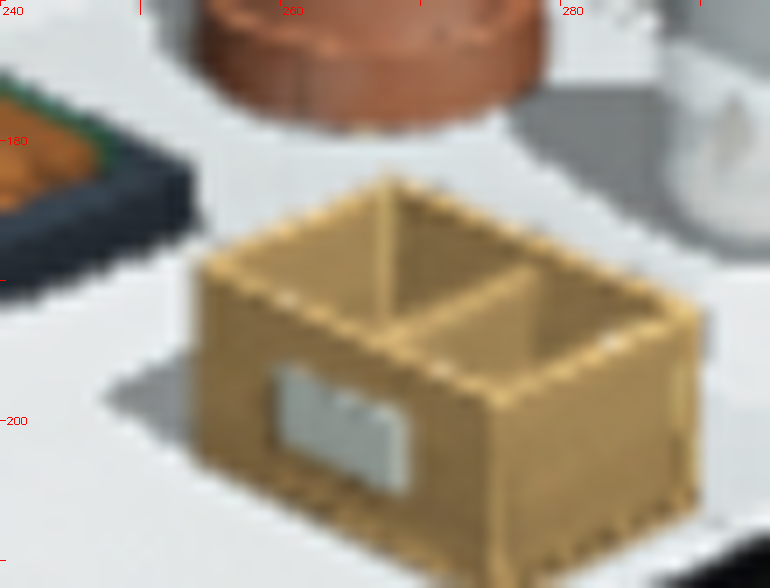

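```bash
python3 - <<'E'
import fit2
from fit2 import *
a,b=.038,.056
B=[(c,n(p,225,175,15),l) for p,l in [((135,142),(a,b,.06)),((608,92),(a,-b,.06)),((632,412),(-a,-b,.06)),((167,448),(-a,b,.06))]]
B+=[(s,n(p,240,170,14),l) for p,l in [((197,262),(-a,b,.06)),((390,178),(a,b,.06)),((697,315),(a,-b,.06)),((497,402),(-a,-b,.06))]]
run(B)
E
```

```text
[ 0.6214 -0.0048  0.1042 -0.0051] 6.0
[-0.5 -0.7  0.2 -0.3  0.8  0.1 -0.6  0.7 -0.8  0.2  0.4 -0.1  0.5 -0.2
 -0.2  0.4]
[ 0.6205 -0.0048  0.1022  0.    ] 5.9
[-0.5 -0.7  0.3 -0.2  0.9  0.2 -0.7  0.7]
[ 0.6154 -0.0122  0.1063  0.    ] 6.1
[-0.9  0.1  0.3 -0.3  0.6 -0.3 -0.1  0.4]
```

```bash
python3 -m inch '[[[0,0.0005,-0.0005,-0.03,-2.5],[0,0.0005,-0.0005,-0.055,-2.5],[0,0.0005,-0.0005,-0.058,-2.5],[1,0.0005,-0.0005,-0.058,-2.5],[1,0.0005,-0.0005,-0.058,-2.5],[1,0.0005,-0.0005,-0.058,-2.5],[1,0.0005,-0.0005,-0.058,-2.5]]]' 25 && python3 -m inch '[[[1,0,0,0.05,0],[1,0,0,0.09,0],[1,0.01,-0.04,0.09,1],[1,0.015,-0.09,0.09,2],[1,0.02,-0.14,0.09,2.5],[1,0.029,-0.19,0.09,2.5],[1,0.029,-0.2285,0.09,2.5],[1,0.029,-0.2285,0.08,2.5]]]'&& python3 -m inch '[[[1,0,0,-0.03,0],[1,0,0,-0.03,0],[1,0,0,-0.03,0]]]'; python3 - <<'E'
from h import *
t=manip.state()
print(t["tool_pos"],t["orientation"],t["ft_force"],t["gripper_width"])
crop("scene",235,160,305,212,11,"pics/s11.png")
crop("top",220,170,280,215,13,"pics/t11.png")
E
```

```text
time: 11.6
tool_pos: [0.5911, 0.2235, 0.0591]
orientation: [0.688, 0.726, 0.001, 0.001]
ft_force: [-0.3, -0.1, 4.2]
gripper_width: 0.02
time: 12.4
tool_pos: [0.6201, -0.0108, 0.1387]
orientation: [0.674, 0.739, -0.0, 0.002]
ft_force: [0.5, 0.5, -3.0]
gripper_width: 0.0197
time: 12.7
tool_pos: [0.6179, -0.0043, 0.1066]
orientation: [0.672, 0.741, -0.001, -0.001]
ft_force: [-0.9, 0.9, -4.2]
gripper_width: 0.0197
[ 0.61792252 -0.00426569  0.10655111] [ 6.71860822e-01  7.40675891e-01 -6.72843726e-04 -1.34439444e-03] [-0.90476386  0.92694091 -4.24371058] 0.01965406173511384
```

View pics/s11.png

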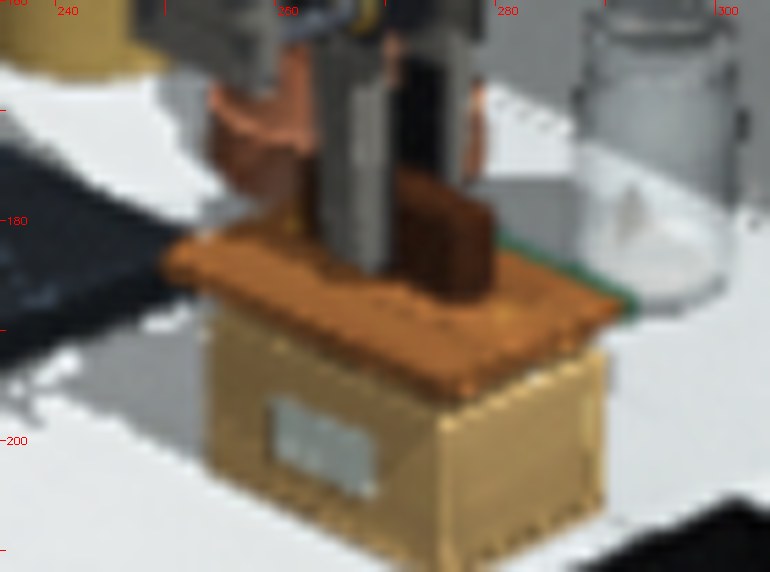

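View pics/t11.png

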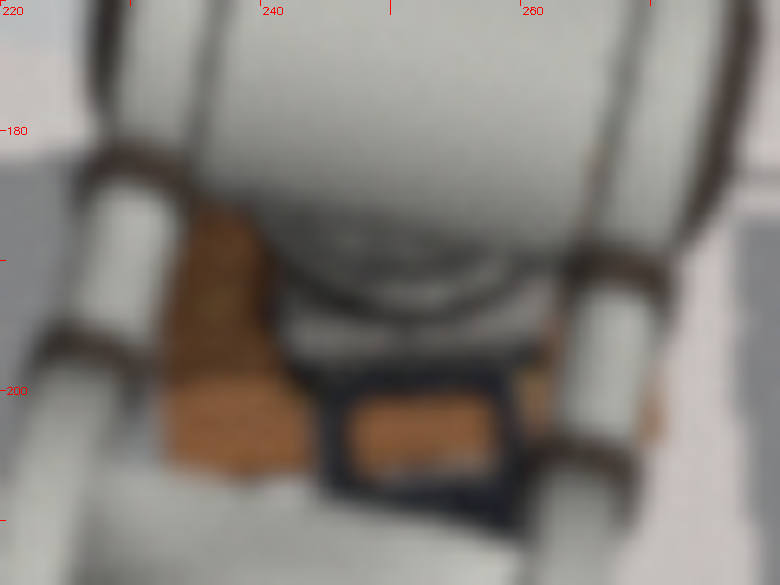

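```bash
python3 -m inch '[[[1,0.001,-0.0005,-0.005,0.2],[1,0.001,-0.0005,-0.01,0.2],[1,0.001,-0.0005,-0.0125,0.2],[1,0.001,-0.0005,-0.0125,0.2]]]'; python3 - <<'E'
from h import *
crop("scene",235,160,305,212,11,"pics/s12.png")
E
```

```text
time: 13.2
tool_pos: [0.6198, -0.0056, 0.0945]
orientation: [0.671, 0.742, -0.0, -0.0]
ft_force: [-0.6, -0.4, -3.3]
gripper_width: 0.0199
```

View pics/s12.png

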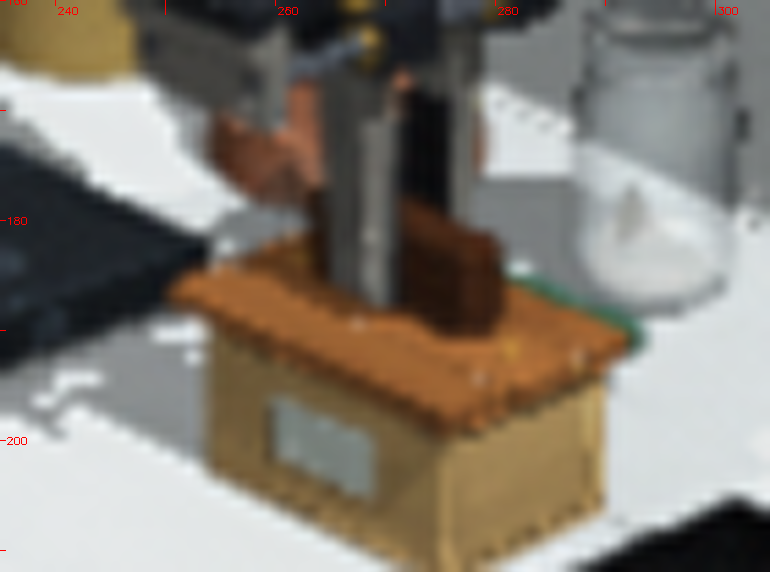

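```bash
python3 -m inch '[[[1,0,0,-0.0015,0],[1,0,0,-0.002,0],[1,0,0,-0.002,0]]]';python3 -m inch '[[[0.3,0,0,0,0],[0.3,0,0,0,0],[0.2,0,0,0,0],[0.2,0,0,0.03,0],[0.2,0,0,0.06,0],[0.2,-0.03,-0.04,0.06,0],[0.1,-0.06,-0.08,0.06,3],[0,-0.1,-0.12,0.06,6]]]'; python3 -m inch '[[[0,-0.083,-0.079,0,3],[0,-0.083,-0.079,-0.02,3],[0,-0.083,-0.079,-0.04,3],[0,-0.083,-0.079,-0.06,3],[0,-0.083,-0.079,-0.06,3]]]'; python3 - <<'E'
from h import *
t=manip.state()
print(t["tool_pos"],t["orientation"],t["ft_force"],t["gripper_width"])
crop("scene",225,160,305,260,6,"pics/s13.png")
crop("top",220,170,340,275,6.5,"pics/t13.png")
E
```

```text
time: 13.55
tool_pos: [0.6204, -0.0058, 0.0941]
orientation: [0.671, 0.742, 0.0, 0.0]
ft_force: [-3.9, 0.0, 4.5]
gripper_width: 0.0201
time: 14.35
tool_pos: [0.5242, -0.1226, 0.1533]
orientation: [0.63, 0.777, 0.0, 0.001]
ft_force: [-0.8, -0.9, -0.2]
gripper_width: 0.0455
time: 14.85
tool_pos: [0.4394, -0.1992, 0.0904]
orientation: [0.611, 0.791, 0.0, -0.003]
ft_force: [-0.4, 0.6, -0.0]
gripper_width: 0.0459
[ 0.43944773 -0.19922623  0.0903635 ] [ 6.11246719e-01  7.91435484e-01  7.16805581e-05 -2.70525495e-03] [-0.35420467  0.56247217 -0.03434067] 0.04591737442430025
```

View pics/s13.png

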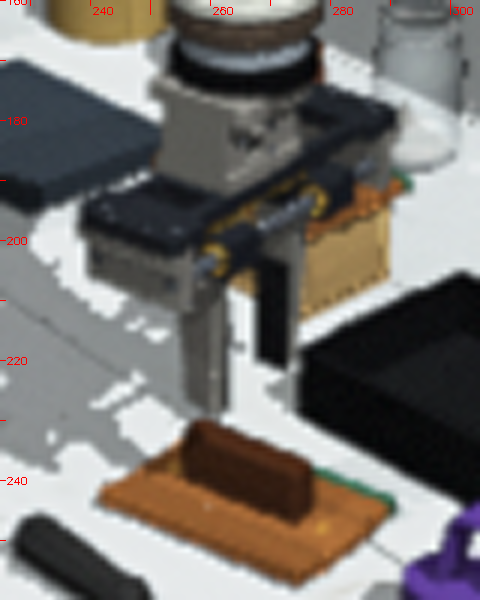

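View pics/t13.png

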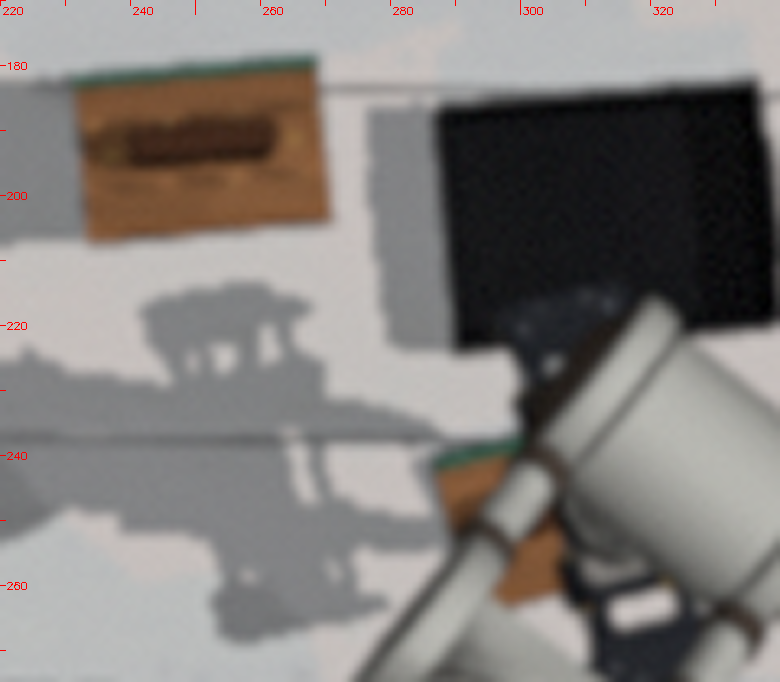

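```bash
python3 -m inch '[[[0,-0.001,0,-0.02,0],[0,-0.001,0,-0.05,0],[0,-0.001,0,-0.0575,0],[0,-0.001,0,-0.0575,0]]]' 25; python3 - <<'E'
from h import *
t=manip.state()
print(t["tool_pos"],t["orientation"],t["ft_force"],t["gripper_width"])
crop("scene",225,200,305,260,9,"pics/s14.png")
c=manip.read_camera("top")
n=lambda q,x0,y0,f:((q[0]+.5)/f-.5+x0,(q[1]+.5)/f-.5+y0)
print(np.mean([atz(c,*n(q,220,170,6.5),.07) for q in [(75,80),(317,60),(330,220),(90,240)]],axis=0))
E
```

```text
time: 15.35
tool_pos: [0.4407, -0.1996, 0.0354]
orientation: [0.61, 0.792, 0.0, -0.001]
ft_force: [0.6, -0.3, 0.5]
gripper_width: 0.0462
[ 0.44073948 -0.19957617  0.03542489] [ 6.10255697e-01  7.92204267e-01  2.21666171e-05 -6.19144308e-04] [ 0.64491604 -0.26936868  0.5445912 ] 0.046212437818826314
[ 0.61939795 -0.00657082  0.07      ]
```

View pics/s14.png

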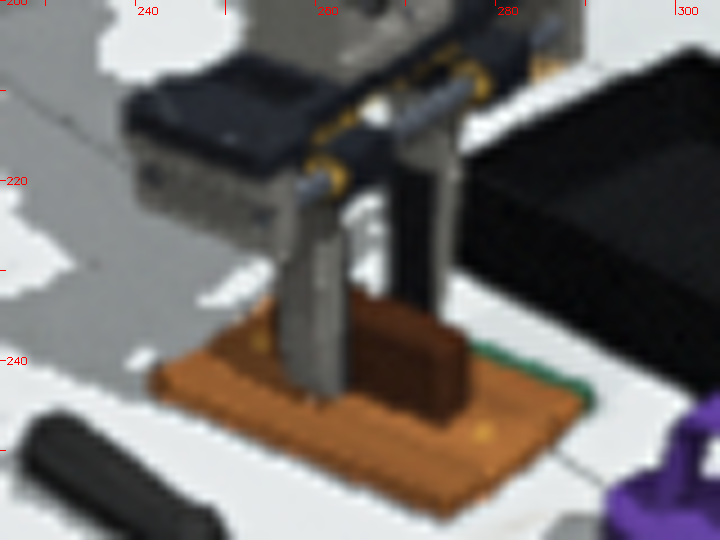

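```bash
python3 -m inch '[[[0,-0.004,-0.005,-0.002,0],[0,-0.004,-0.005,-0.002,0],[1,-0.004,-0.005,-0.002,0],[1,-0.004,-0.005,-0.002,0],[1,-0.004,-0.005,-0.002,0],[1,-0.004,-0.005,-0.002,0],[1,-0.004,-0.005,-0.002,0]]]' 25; python3 -m inch '[[[1,0,0,0.05,0],[1,0,0,0.1,0],[1,0,0,0.12,0],[1,0,0,0.12,0]]]'
```

```text
time: 16.15
tool_pos: [0.4366, -0.2051, 0.0335]
orientation: [0.611, 0.792, -0.0, -0.0]
ft_force: [-1.4, -0.6, 1.6]
gripper_width: 0.0198
time: 16.55
tool_pos: [0.4385, -0.2065, 0.1566]
orientation: [0.611, 0.792, -0.0, 0.003]
ft_force: [0.5, -0.6, -4.2]
gripper_width: 0.0195
```

```bash
python3 -m inch '[[[1,0,0.05,0.01,-2],[1,0.02,0.1,0.01,-5],[1,0.04,0.15,0.01,-8],[1,0.06,0.2,0.01,-11.5],[1,0.08,0.24,0.01,-11.5],[1,0.1,0.28,0.01,-11.5],[1,0.12,0.32,0.01,-11.5],[1,0.135,0.36,0.01,-11.5]]]'; python3 -m inch '[[[1,0.009,0.03,0,0],[1,0.018,0.069,0,0],[1,0.018,0.069,-0.04,0],[1,0.018,0.069,-0.07,0],[1,0.018,0.069,-0.07,0],[1,0.018,0.069,-0.07,0]]]'; python3 - <<'E'
from h import *
t=manip.state()
print(t["tool_pos"],t["orientation"],t["ft_force"],t["gripper_width"])
crop("scene",195,140,265,200,10,"pics/s15.png")
E
```

```text
time: 17.35
tool_pos: [0.5707, 0.157, 0.1598]
orientation: [0.687, 0.727, -0.002, -0.002]
ft_force: [0.5, -0.9, -2.9]
gripper_width: 0.0199
time: 17.95
tool_pos: [0.588, 0.2236, 0.0912]
orientation: [0.687, 0.727, -0.002, -0.001]
ft_force: [0.3, -0.3, -3.4]
gripper_width: 0.0199
[0.5880339  0.22356188 0.0912093 ] [ 0.68692426  0.72672537 -0.00182007 -0.00140685] [ 0.26723115 -0.3307404  -3.38164308] 0.01993944201201313
```

View pics/s15.png

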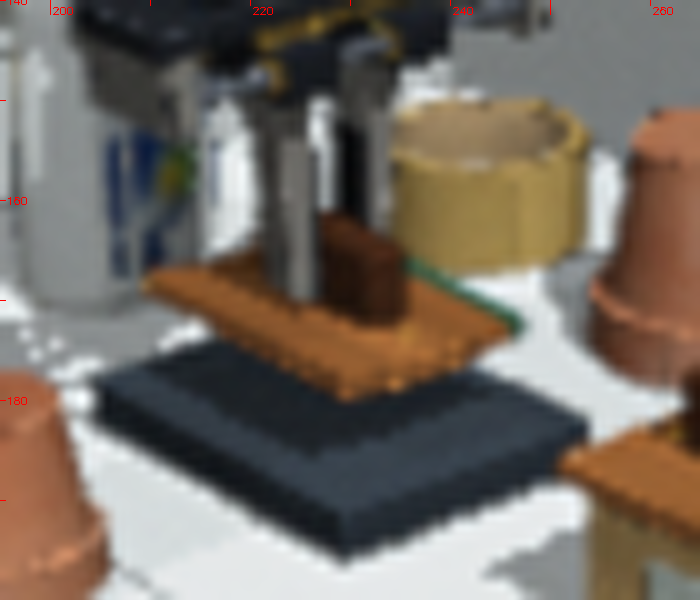

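```bash
python3 -m inch '[[[1,0.0015,0,-0.015,0],[1,0.0015,0,-0.026,0],[1,0.0015,0,-0.031,0],[1,0.0015,0,-0.031,0]]]'; python3 -m inch '[[[1,0,0,-0.001,0],[1,0,0,-0.002,0],[1,0,0,-0.0025,0],[0.3,0,0,-0.0025,0],[0.3,0,0,-0.0025,0],[0.3,0,0,-0.0025,0]]]'
```

```text
time: 18.4
tool_pos: [0.5902, 0.2236, 0.0611]
orientation: [0.687, 0.727, -0.001, -0.001]
ft_force: [-0.4, -0.6, -3.2]
gripper_width: 0.0198
time: 19.0
tool_pos: [0.5918, 0.224, 0.0608]
orientation: [0.687, 0.727, 0.001, 0.0]
ft_force: [0.6, 0.1, -0.4]
gripper_width: 0.0318
```

```bash
python3 -m inch '[[[0.3,0,0,0.03,0],[0.3,0,0,0.055,0],[1,0.038,0.002,0.055,9],[1,0.038,0.002,0.055,18],[1,0.038,0.002,0.055,27],[1,0.038,0.002,0.055,36],[1,0.038,0.002,0.055,45],[1,0.038,0.002,0.055,54]]]' && python3 -m inch '[[[1,0,0,0,9],[1,0,0,0,18],[1,0,0,0,27],[1,0,0,0,36],[1,0,0,-0.02,38],[1,0,0,-0.04,38],[1,0,0,-0.045,38]]]'; python3 - <<'E'
from h import *
t=manip.state()
print(t["tool_pos"],t["orientation"],t["ft_force"],t["joint_pos"])
crop("scene",195,145,265,200,11,"pics/s16.png")
crop("top",150,175,250,245,8,"pics/t16.png")
E
```

```text
time: 19.8
tool_pos: [0.6294, 0.2259, 0.1153]
orientation: [0.299, 0.954, 0.0, 0.0]
ft_force: [1.0, 0.2, -0.5]
gripper_width: 0.0003
time: 20.5
tool_pos: [0.6276, 0.2256, 0.0676]
orientation: [-0.024, 1.0, -0.0, -0.002]
ft_force: [-0.4, -0.1, -0.8]
gripper_width: -0.0
[0.62762319 0.22564094 0.06764111] [-2.43703651e-02  9.99701097e-01 -2.69546249e-04 -1.93110153e-03] [-0.40288094 -0.0816205  -0.80289583] [ 1.64369382e-01  5.51239961e-01  1.43651729e+00  5.58184959e-06
  1.15773505e+00 -1.45517484e+00]
```

View pics/s16.png

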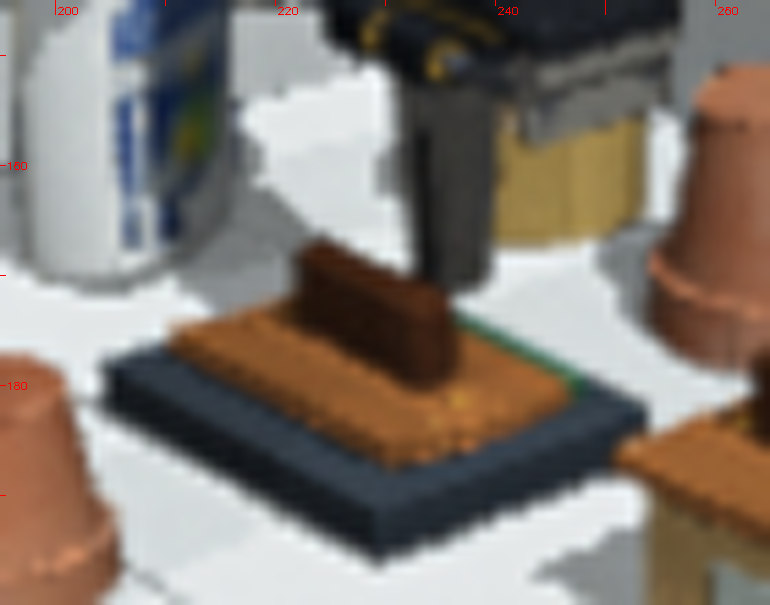

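View pics/t16.png

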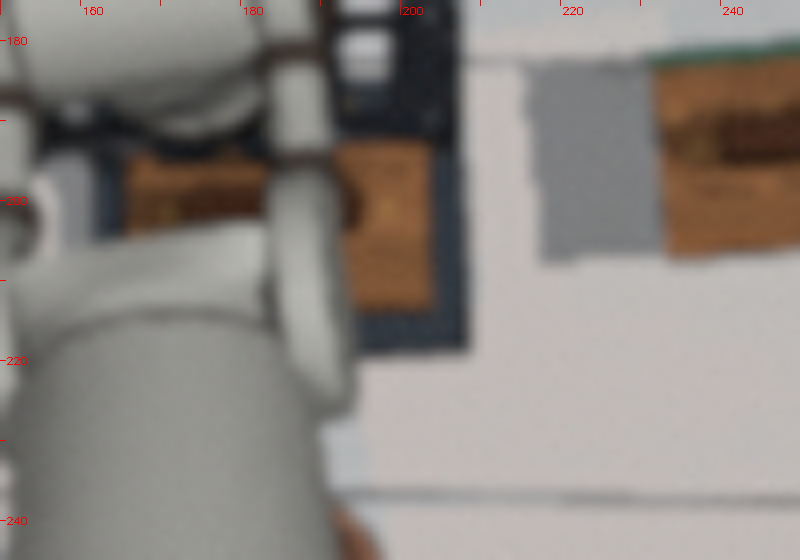

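```bash
python3 -m inch '[[[1,0.004,0,-0.004,0],[1,0.004,0,-0.008,0],[1,0.004,0,-0.009,0]]]';  python3 -m inch '[[[1,0,0,-0.001,0],[1,0,0,-0.001,0]]]';  for i in 1 2 3; do python3 -m inch '[[[1,0,0,-0.001,0],[1,0,0,-0.001,0]]]'; done
```

```text
time: 20.9
tool_pos: [0.6335, 0.2259, 0.0611]
orientation: [-0.024, 1.0, 0.0, 0.0]
ft_force: [0.0, -0.9, -0.2]
gripper_width: 0.0001
time: 21.1
tool_pos: [0.6332, 0.2259, 0.06]
orientation: [-0.024, 1.0, 0.0, 0.0]
ft_force: [0.5, -0.8, -0.0]
gripper_width: 0.0004
time: 21.3
tool_pos: [0.6331, 0.2259, 0.0589]
orientation: [-0.024, 1.0, -0.0, -0.0]
ft_force: [-0.1, -0.1, 0.4]
gripper_width: 0.0002
time: 21.5
tool_pos: [0.6331, 0.2259, 0.0578]
orientation: [-0.024, 1.0, -0.0, -0.0]
ft_force: [-0.3, 0.6, -0.8]
gripper_width: 0.0003
time: 21.7
tool_pos: [0.6331, 0.2259, 0.0568]
orientation: [-0.024, 1.0, -0.0, -0.0]
ft_force: [-0.0, -0.4, -0.8]
gripper_width: 0.0005
```

```bash
for i in 1 2 3 4; do python3 -m inch '[[[1,0,0,-0.001,0],[1,0,0,-0.001,0]]]'; done
```

```text
time: 21.9
tool_pos: [0.6333, 0.2259, 0.0561]
orientation: [-0.024, 1.0, 0.0, 0.0]
ft_force: [-0.1, -0.2, 0.2]
gripper_width: 0.0004
time: 22.1
tool_pos: [0.6336, 0.226, 0.0553]
orientation: [-0.024, 1.0, 0.0, 0.0]
ft_force: [0.2, -0.1, 1.7]
gripper_width: 0.0003
time: 22.3
tool_pos: [0.6339, 0.226, 0.0544]
orientation: [-0.024, 1.0, 0.0, 0.001]
ft_force: [1.6, -0.2, 2.8]
gripper_width: 0.0005
time: 22.5
tool_pos: [0.6337, 0.2259, 0.0533]
orientation: [-0.024, 1.0, 0.0, 0.001]
ft_force: [1.7, 0.3, 2.7]
gripper_width: 0.0004
```

Contact at 0.055 with 2–3 N and it is still giving way: this one is tipping. I'll continue.

```bash
for i in 1 2; do python3 -m inch '[[[1,0,0,-0.001,0],[1,0,0,-0.001,0]]]'; done;  python3 - <<'E'
from h import *
crop("scene",195,145,265,200,11,"pics/s17.png")
E
```

```text
time: 22.7
tool_pos: [0.6337, 0.2259, 0.0524]
orientation: [-0.024, 1.0, 0.0, 0.001]
ft_force: [2.2, -0.3, 4.3]
gripper_width: 0.0005
time: 22.9
tool_pos: [0.6338, 0.226, 0.0524]
orientation: [-0.024, 1.0, -0.0, 0.001]
ft_force: [0.6, -1.1, 9.3]
gripper_width: 0.0006
```

View pics/s17.png

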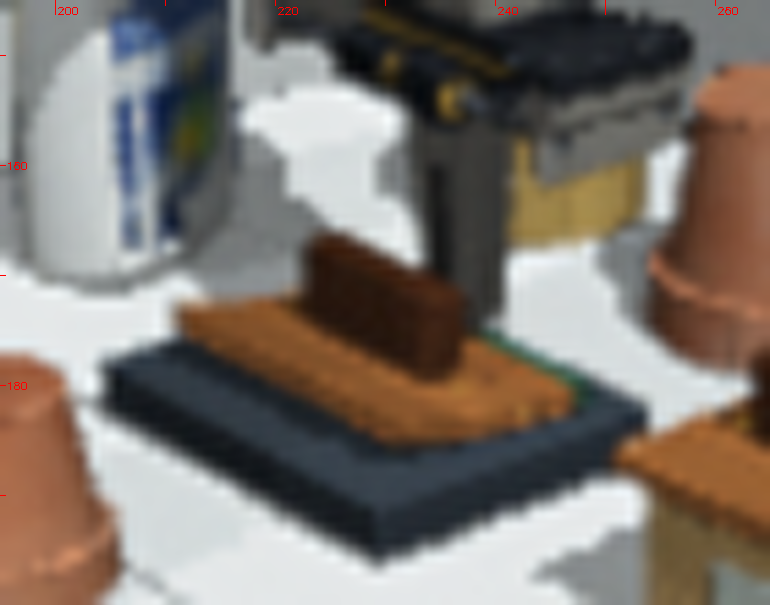

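```bash
python3 -m inch '[[[1,0,0,0,0],[1,0,0,0,0],[1,0,0,0,0],[1,0,0,0,0],[1,0,0,0,0],[1,0,0,0,0],[1,0,0,0,0],[1,0,0,0,0]]]'; python3 -m inch '[[[1,0,0,0.01,0],[1,0,0,0.03,0],[1,0,0,0.055,0],[1,-0.04,-0.002,0.055,0],[1,-0.08,-0.0045,0.055,0],[1,-0.08,-0.0045,0.04,0],[1,-0.08,-0.0045,0.025,0],[1,-0.08,-0.0045,0.015,0]]]'; python3 -m inch '[[[1,0,0,0,0],[1,0,0,0,0]]]'; python3 - <<'E'
from h import *
crop("scene",195,145,265,200,11,"pics/s18.png")
E
```

```text
time: 23.75
tool_pos: [0.6338, 0.226, 0.0524]
orientation: [-0.025, 1.0, -0.0, 0.001]
ft_force: [-0.6, -0.8, 9.6]
gripper_width: 0.0002
time: 24.55
tool_pos: [0.5529, 0.2212, 0.0641]
orientation: [-0.024, 1.0, -0.0, -0.001]
ft_force: [-0.1, -0.3, -0.2]
gripper_width: 0.0008
time: 24.75
tool_pos: [0.5539, 0.2213, 0.0656]
orientation: [-0.024, 1.0, -0.0, -0.0]
ft_force: [-0.1, -0.1, -0.2]
gripper_width: 0.0005
```

View pics/s18.png

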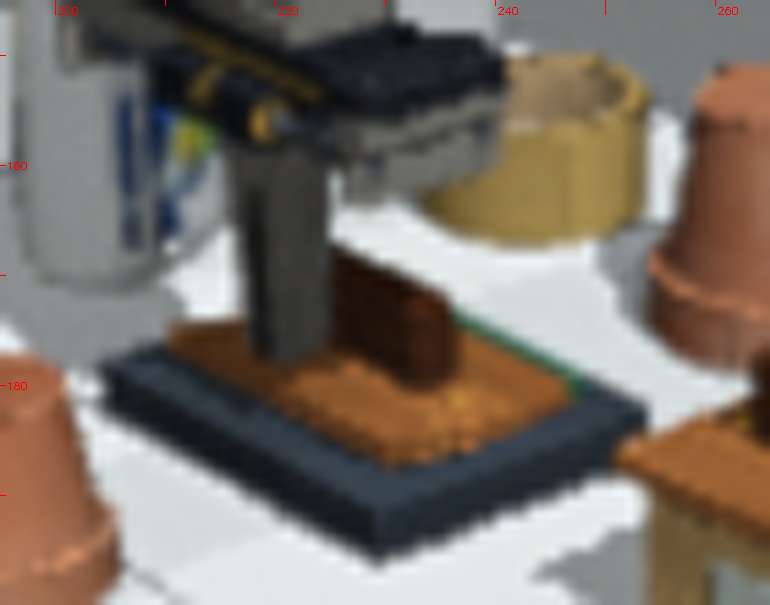

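The lid sprang back level, in the same place. Now I'll press the plain edge.

```bash
python3 -m inch '[[[1,0,0,-0.003,0],[1,0,0,-0.006,0],[1,0,0,-0.008,0],[1,0,0,-0.009,0]]]';  for i in 1 2 3 4 5; do python3 -m inch '[[[1,0,0,-0.001,0],[1,0,0,-0.001,0]]]'; done
```

```text
time: 25.2
tool_pos: [0.5531, 0.2214, 0.0567]
orientation: [-0.024, 1.0, -0.0, -0.0]
ft_force: [0.6, 0.0, -0.2]
gripper_width: 0.0002
time: 25.4
tool_pos: [0.5532, 0.2214, 0.0561]
orientation: [-0.024, 1.0, -0.0, -0.0]
ft_force: [-0.0, 0.3, 0.2]
gripper_width: 0.0004
time: 25.6
tool_pos: [0.5529, 0.2214, 0.0551]
orientation: [-0.024, 1.0, -0.0, -0.0]
ft_force: [-2.4, -0.4, 2.8]
gripper_width: 0.0005
time: 25.8
tool_pos: [0.553, 0.2214, 0.0539]
orientation: [-0.024, 1.0, 0.0, -0.0]
ft_force: [-2.5, 0.2, 2.8]
gripper_width: 0.0003
time: 26.0
tool_pos: [0.5532, 0.2215, 0.0529]
orientation: [-0.024, 1.0, 0.0, 0.0]
ft_force: [-1.4, 0.4, 3.0]
gripper_width: 0.0009
time: 26.2
tool_pos: [0.5532, 0.2215, 0.0524]
orientation: [-0.024, 1.0, -0.0, -0.0]
ft_force: [-3.8, 0.0, 5.0]
gripper_width: 0.0002
```

```bash
python3 -m inch '[[[1,0,0,-0.001,0],[1,0,0,-0.001,0],[1,0,0,-0.001,0],[1,0,0,-0.001,0],[1,0,0,-0.001,0],[1,0,0,-0.001,0],[1,0,0,-0.001,0],[1,0,0,-0.001,0]]]';  python3 - <<'E'
from h import *
crop("scene",195,145,265,200,11,"pics/s19.png")
E
```

```text
time: 27.0
tool_pos: [0.5533, 0.2214, 0.0524]
orientation: [-0.025, 1.0, -0.0, -0.0]
ft_force: [-6.7, -1.4, 12.1]
gripper_width: 0.0003
```

View pics/s19.png

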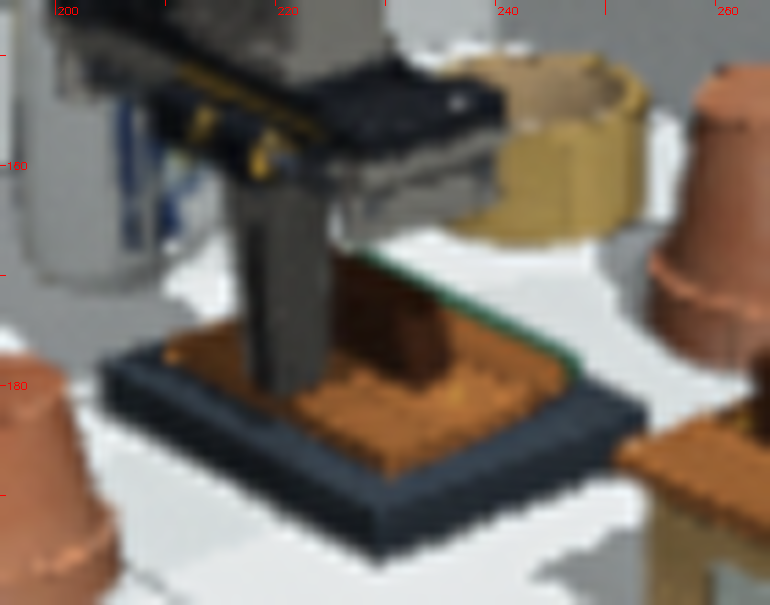

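```bash
python3 -m inch '[[[1,0,0,0,0],[1,0,0,0,0],[1,0,0,0.02,0],[1,0,0,0.067,0],[0,0.038,0.002,0.067,-9],[0,0.038,0.002,0.067,-18],[0,0.038,0.002,0.067,-27],[0,0.038,0.002,0.067,-36]]]' && python3 -m inch '[[[0,0,0,0,-9],[0,0,0,0,-18],[0,0,0,0,-27],[0,0,0,0,-36],[0,0,0,0,-45],[0,0,0,0,-53.5],[0,0,0,0,-53.5],[0,0,0,0,-53.5]]]'; python3 - <<'E'
from h import *
t=manip.state()
print(t["tool_pos"],t["orientation"],t["ft_force"],t["gripper_width"])
crop("scene",195,145,265,200,11,"pics/s20.png")
crop("top",150,175,250,245,8,"pics/t20.png")
crop("top",280,175,345,230,11.5,"pics/t21.png")
E
```

```text
time: 27.85
tool_pos: [0.5916, 0.2232, 0.1175]
orientation: [0.275, 0.961, 0.0, 0.0]
ft_force: [-0.2, -0.3, -0.2]
gripper_width: 0.0303
time: 28.65
tool_pos: [0.5914, 0.2233, 0.1176]
orientation: [0.676, 0.737, 0.0, 0.0]
ft_force: [-0.0, 0.1, 0.1]
gripper_width: 0.0459
[0.59139306 0.22328331 0.1175963 ] [6.76113995e-01 7.36796988e-01 1.31791333e-04 2.15437430e-04] [-0.00064088  0.08288961  0.05581447] 0.04594890436964074
```

View pics/s20.png

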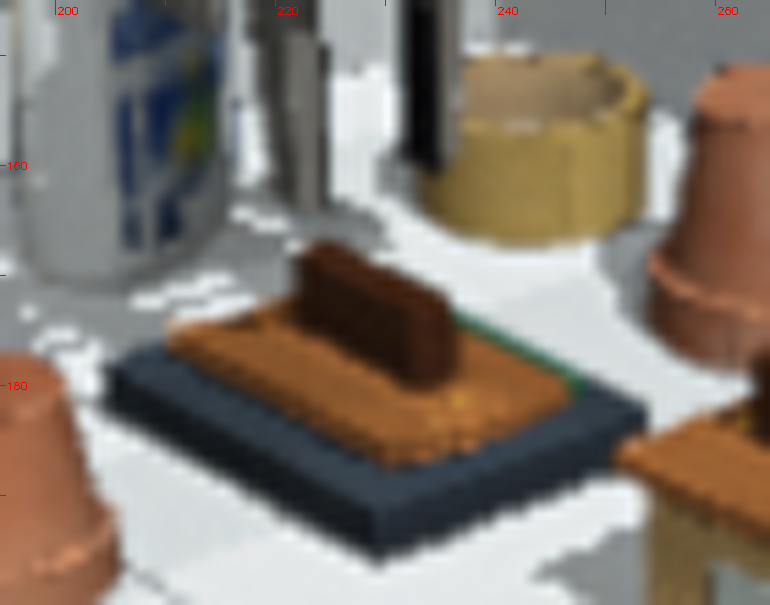

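View pics/t20.png

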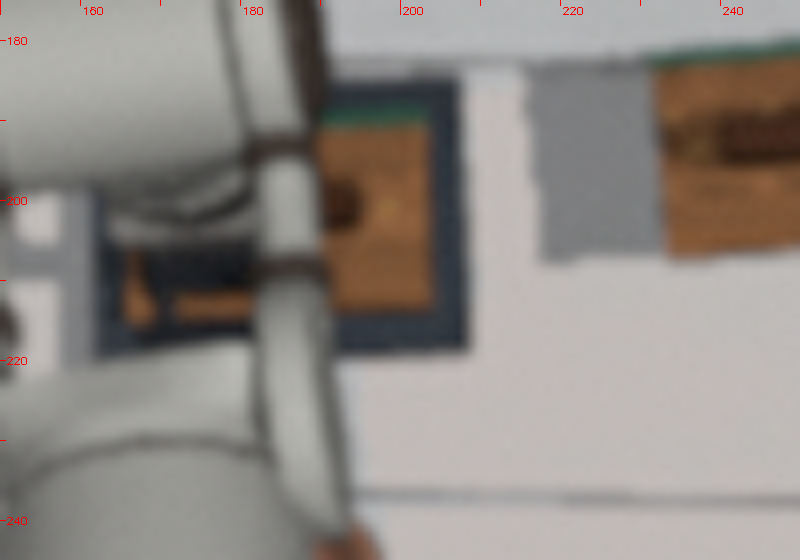

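View pics/t21.png

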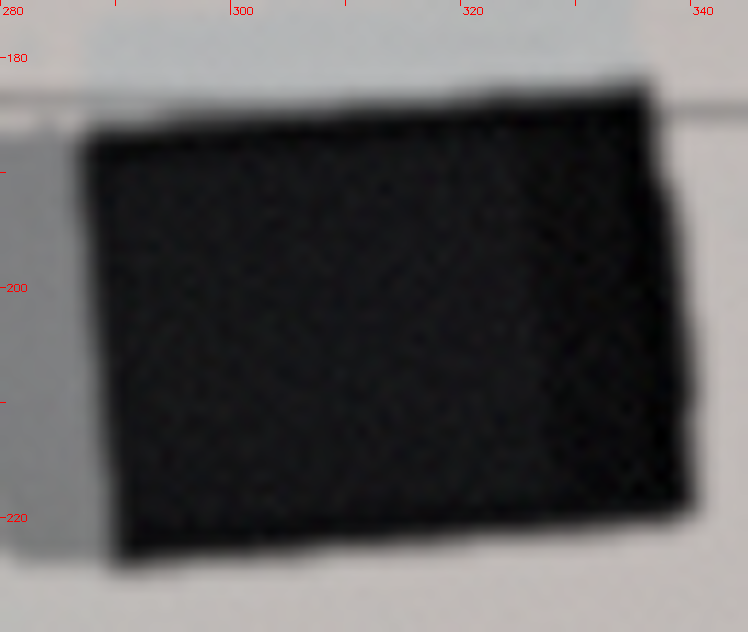

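```bash
python3 -m inch '[[[0,0.0005,0,-0.03,-1.5],[0,0.0005,0,-0.055,-1.5],[0,0.0005,0,-0.06,-1.5],[0,0.0005,0,-0.06,-1.5],[1,0.0005,0,-0.06,-1.5],[1,0.0005,0,-0.06,-1.5],[1,0.0005,0,-0.06,-1.5],[1,0.0005,0,-0.06,-1.5]]]' 25; python3 - <<'E'
from fit2 import *
a,b=.067,.087
B=[(c,n(p,280,175,11.5),l) for p,l in [((80,140),(a,b,.045)),((648,82),(a,-b,.045)),((695,508),(-a,-b,.045)),((118,568),(-a,b,.045))]]
try: run(B)
except Exception as e: print(e)
E
```

```text
time: 29.6
tool_pos: [0.5922, 0.2235, 0.059]
orientation: [0.686, 0.728, 0.001, 0.0]
ft_force: [-1.4, -0.0, 4.0]
gripper_width: 0.0201
[ 0.593  -0.2256  0.1048 -0.0177] 6.0
[-0.1 -0.6 -0.5 -0.1  0.   0.6  0.7  0. ]
[ 0.5907 -0.2228  0.1049  0.    ] 6.0
[-0.5 -0.8 -0.3 -0.3  0.4  0.8  0.4  0.3]
need at least one array to concatenate
```

```bash
python3 -m inch '[[[1,0,0,0.05,0],[1,0,0,0.1,0],[1,0,0,0.13,0],[1,0,-0.04,0.13,0],[1,0,-0.08,0.13,0],[1,0,-0.12,0.13,1],[1,0,-0.16,0.13,2],[1,0,-0.2,0.13,2.4]]]'; python3 -m inch '[[[1,0,-0.04,0,0],[1,0,-0.08,0,0],[1,0,-0.12,0,0],[1,0,-0.16,0,0],[1,-0.0015,-0.2,0,0],[1,-0.0015,-0.235,0,0],[1,-0.0015,-0.2465,-0.01,0],[1,-0.0015,-0.2465,-0.03,0]]]';python3 -m inch '[[[1,0,0,-0.02,0],[1,0,0,-0.03,0],[1,0,0,-0.03,0]]]'; python3 - <<'E'
from h import *
t=manip.state()
print(t["tool_pos"],t["orientation"],t["ft_force"],t["gripper_width"])
crop("scene",260,170,350,245,8.5,"pics/s22.png")
crop("top",280,175,345,230,11.5,"pics/t22.png")
E
```

```text
time: 30.5
tool_pos: [0.5907, 0.022, 0.1868]
orientation: [0.67, 0.742, -0.0, -0.001]
ft_force: [1.0, 0.6, -4.1]
gripper_width: 0.0198
time: 31.3
tool_pos: [0.5906, -0.2255, 0.1582]
orientation: [0.671, 0.741, 0.0, 0.001]
ft_force: [-0.4, 1.1, -4.1]
gripper_width: 0.0196
time: 31.6
tool_pos: [0.5886, -0.2216, 0.1251]
orientation: [0.67, 0.742, -0.0, -0.003]
ft_force: [0.2, -0.6, -3.9]
gripper_width: 0.02
[ 0.58858822 -0.22155572  0.12506769] [ 6.70085154e-01  7.42279196e-01 -4.30853429e-04 -2.70104714e-03] [ 0.19104997 -0.57655617 -3.85869292] 0.01995432953236819
```

View pics/s22.png

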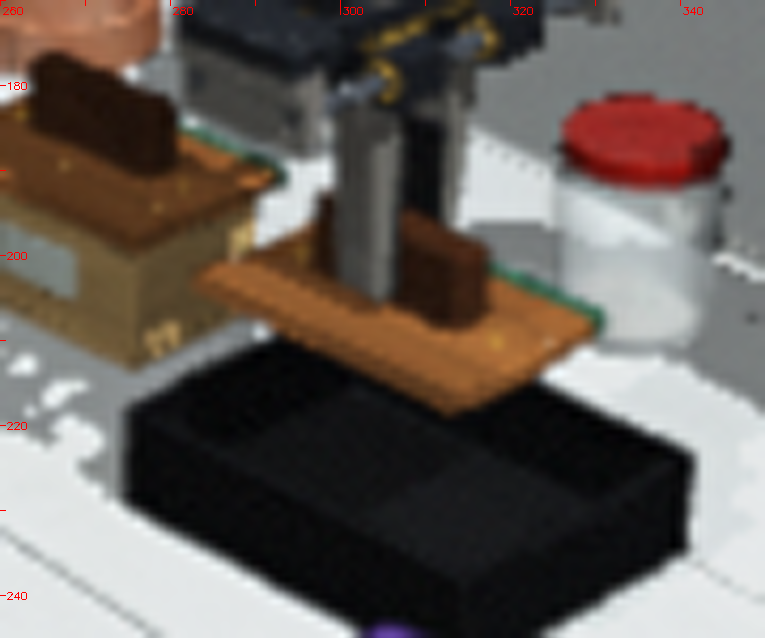

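View pics/t22.png

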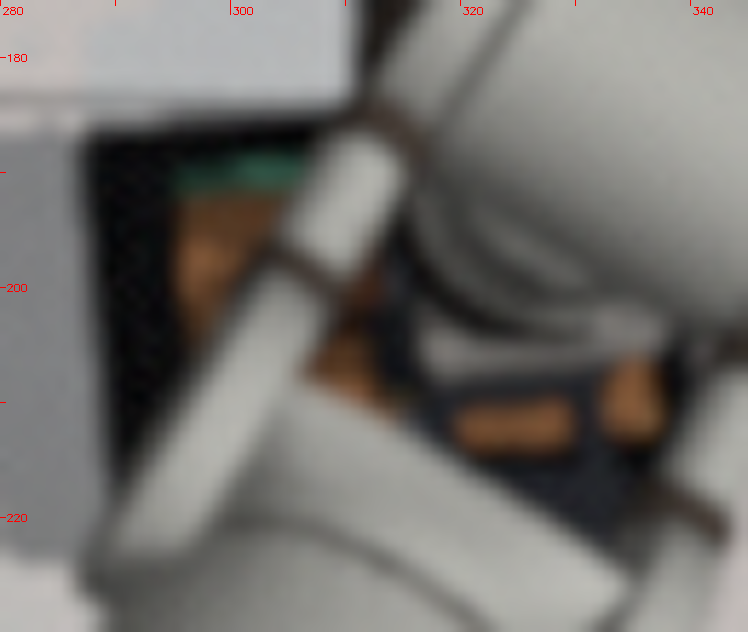

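```bash
python3 -m inch '[[[1,0.001,-0.001,-0.03,0],[1,0.001,-0.001,-0.06,0],[1,0.001,-0.001,-0.075,0],[1,0.001,-0.001,-0.082,0],[1,0.001,-0.001,-0.082,0]]]'; python3 -m inch '[[[1,0,0,-0.001,0],[1,0,0,-0.0015,0],[1,0,0,-0.0015,0]]]'
```

```text
time: 32.2
tool_pos: [0.5913, -0.224, 0.046]
orientation: [0.67, 0.742, -0.0, -0.0]
ft_force: [-0.9, -0.2, -3.9]
gripper_width: 0.0199
time: 32.5
tool_pos: [0.5919, -0.2245, 0.0456]
orientation: [0.67, 0.742, 0.0, 0.001]
ft_force: [-0.6, -0.1, -2.9]
gripper_width: 0.0196
```

```bash
python3 -m inch '[[[1,0,0,-0.002,0],[1,0,0,-0.004,0],[1,0,0,-0.004,0]]]';  python3 -m inch '[[[1,0,0,-0.001,0],[1,0,0,-0.001,0]]]'
```

```text
time: 32.8
tool_pos: [0.591, -0.224, 0.0402]
orientation: [0.67, 0.742, -0.0, -0.0]
ft_force: [0.6, 0.3, -3.8]
gripper_width: 0.0199
time: 33.0
tool_pos: [0.5912, -0.2242, 0.0401]
orientation: [0.67, 0.742, -0.0, -0.0]
ft_force: [-3.0, 1.0, 0.7]
gripper_width: 0.0199
```

```bash
python3 -m inch '[[[1,0,0,-0.001,0],[1,0,0,-0.001,0]]]'
```

```text
time: 33.2
tool_pos: [0.5912, -0.2242, 0.0401]
orientation: [0.67, 0.742, -0.0, -0.0]
ft_force: [-5.8, 2.4, 9.1]
gripper_width: 0.0198
```

```bash
python3 -m inch '[[[0.3,0,0,0.0015,0],[0.3,0,0,0.0015,0],[0.3,0,0,0.0015,0],[0.3,0,0,0.04,0],[0.3,0,0,0.08,0],[0.3,0,0,0.12,0],[0.3,0,0,0.15,0],[0.3,0,0,0.17,0]]]'; python3 -m inch '[[[0,-0.04,0.04,0.02,0],[0,-0.08,0.08,0.02,0],[0,-0.12,0.12,0.03,0],[0,-0.15,0.16,0.04,0],[0,-0.17,0.2,0.05,0],[0,-0.17,0.25,0.05,0],[0,-0.17,0.3,0.05,0],[0,-0.17,0.34,0.05,0]]]';  python3 - <<'E'
from h import *
t=manip.state()
print(t["tool_pos"],t["ft_force"],t["gripper_width"])
crop("scene",240,165,350,245,7,"pics/s23.png")
crop("top",220,170,345,230,6.3,"pics/t23.png")
E
```

```text
time: 34.0
tool_pos: [0.5922, -0.2247, 0.2117]
orientation: [0.67, 0.742, 0.0, 0.002]
ft_force: [-0.5, 0.3, -0.3]
gripper_width: 0.032
time: 34.8
tool_pos: [0.421, 0.1104, 0.2591]
orientation: [0.671, 0.742, 0.001, 0.001]
ft_force: [1.0, -0.1, -0.4]
gripper_width: 0.046
[0.4209554  0.1104262  0.25908795] [ 1.02067695 -0.1415642  -0.42120523] 0.04604253449736785
```

View pics/s23.png

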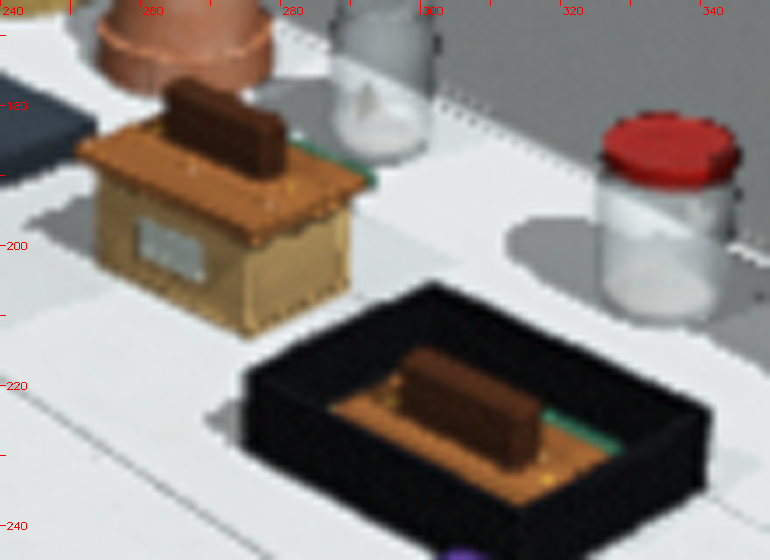

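View pics/t23.png

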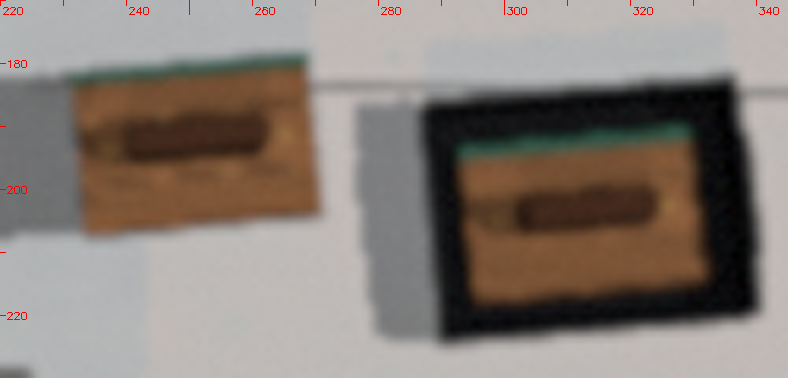

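```bash
python3 - <<'E'
from h import *
crop("scene",240,165,300,216,12.5,"pics/s24.png")
crop("top",225,172,275,212,15,"pics/t24.png")
E
```

```text
(no output)
```

View pics/s24.png

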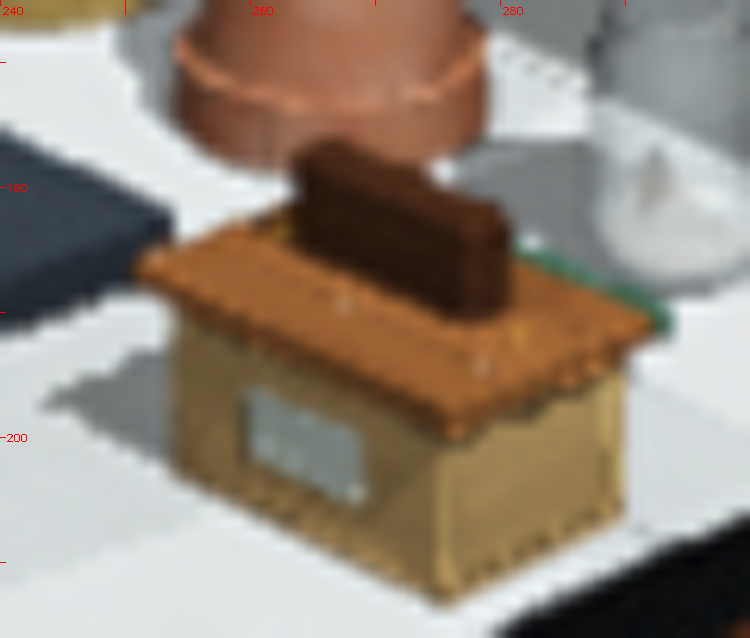

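View pics/t24.png

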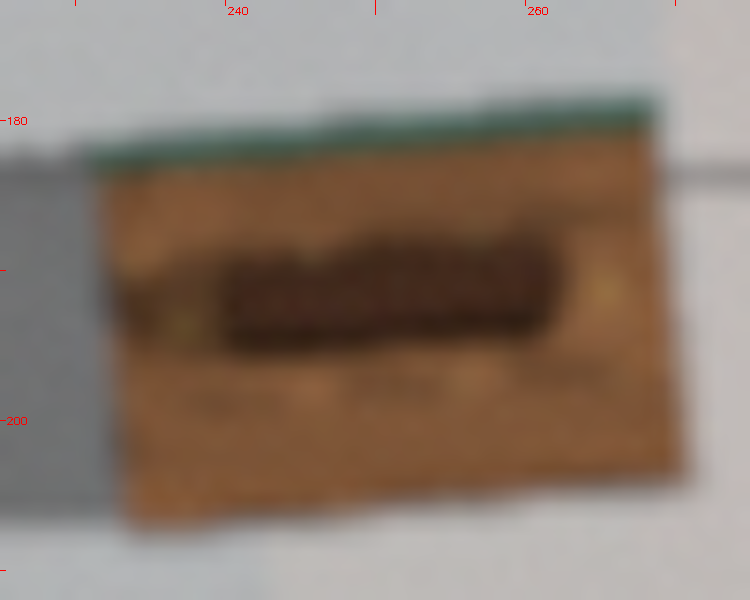

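```bash
python3 - <<'E'
from fit2 import *
a,b=.045,.065
print("lid")
B=[(c,n(p,225,172,15),l) for p,l in [((95,150),(a,b,.07)),((660,100),(a,-b,.07)),((688,478),(-a,-b,.07)),((130,525),(-a,b,.07))]]
B+=[(s,n(p,240,165,12.5),l) for p,l in [((137,262),(-a,b,.07)),((455,425),(-a,-b,.07)),((672,312),(a,-b,.07))]]
run(B)
a,b=.038,.056
print("box bottom")
B=[(s,n(p,240,165,12.5),l) for p,l in [((170,472),(-a,b,0)),((443,607),(-a,-b,0)),((625,517),(a,-b,0))]]
B+=[(c,n(p,225,175,15),l) for p,l in [((135,142),(a,b,.06)),((608,92),(a,-b,.06)),((632,412),(-a,-b,.06)),((167,448),(-a,b,.06))]]
run(B)
E
```

```text
lid
[ 0.6216 -0.0067  0.0982 -0.0056] 5.6
[-0.1 -0.6 -0.  -0.5  0.6  0.2 -0.2  0.3 -0.4  0.5 -0.4 -0.6  0.2  0.3]
[ 0.6203 -0.0064  0.0966  0.    ] 5.5
[-0.2 -0.5 -0.  -0.4  0.6  0.4 -0.4  0.5]
[ 0.6155 -0.0153  0.0937  0.    ] 5.4
[-0.3  0.3 -0.2 -0.6  0.5  0.3]
box bottom
[ 0.6212 -0.005   0.1049 -0.0024] 6.0
[-0.1  0.1 -0.3  0.  -0.1  0.1 -0.5 -0.7  0.3 -0.4  0.9  0.  -0.6  0.6]
[ 0.6205 -0.0048  0.1022  0.    ] 5.9
[-0.5 -0.7  0.3 -0.2  0.9  0.2 -0.7  0.7]
[ 0.6192 -0.0083  0.1064  0.    ] 6.1
[-0.   0.1 -0.1 -0.   0.1 -0. ]
```

```bash
python3 -m inch '[[[0,0,0,0,0],[0,0,0,0,0],[0,0,0,0,0]]]'; python3 - <<'E'
from h import *
crop("top",90,110,410,300,2.5,"pics/t25.png")
E
```

```text
time: 35.4
tool_pos: [0.4215, 0.1078, 0.2584]
orientation: [0.671, 0.741, -0.0, 0.0]
ft_force: [-0.6, 0.3, 0.1]
gripper_width: 0.0459
```

View pics/t25.png

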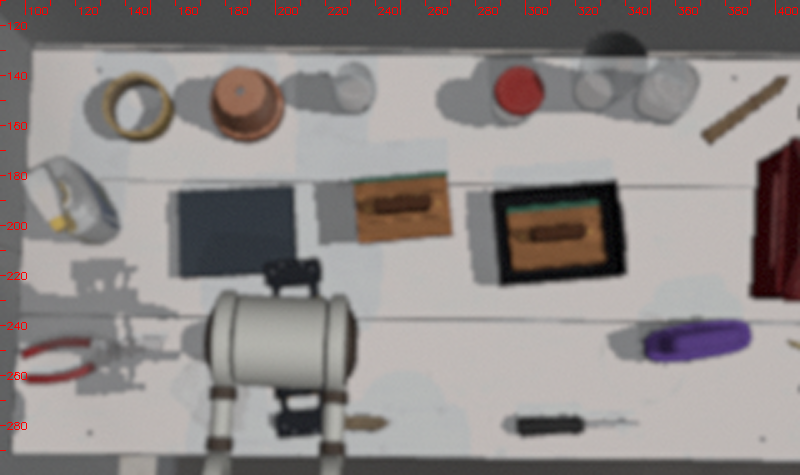

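The last picture shows both lids in place. The large pot, brush and secateurs are where they were, and the arm hides only the small pot, which was never approached at low height.

```bash
python3 -c "
from workcell import manip; print(manip.sign_off())"
```

```text
the job is handed in; nothing more can be done
None
```

The job is handed in at about 35 s of the 72 s: the rocking lid lies flat in the scrap tray and the sound lid sits on the seed box, both grips upward.

- **Finding the rocker:** I tried both lids on the slab. The one from the middle of the bench stayed level under about 10 N on its green edge, the only edge I pressed on it. The one from the right began to tip at about 2–3 N.
- **Proof:** I pressed the rocking lid's green edge until it bottomed out and held it about 1 s, then did the same with the plain edge. The pictures show it tipped each way, and level again in between.
- **Tray:** The last pictures show the rocking lid lying flat in the tray, clear of all four walls.
- **Box:** The lid is within about 1 mm of centre in x, 2–3 mm off towards −y and about 0.5° turned, so it overhangs the rim on every side. I left that small offset as it was. The sound lid went onto the box before the proof of the other lid, to free the slab.
- **Measurement disagreement:** The scene camera read about 5–9 mm differently from the top camera. I used the top camera because it agreed with the gripped lid's position.
- **Other things on the bench:** The large pot, brush and secateurs look unmoved. The arm hid the small pot in the final top view; it looked unmoved in the last slab pictures that showed its edge.

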